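Stow the watch tray behind the lift-up door of the smoked case

ROBOT

A 6-joint arm with a two-finger parallel gripper is mounted at the origin on the work surface. World frame = base frame: x ahead of the robot, y to its left, z up, the work surface at z = 0. Lengths are in mm, angles in rad, forces in N, time in s.
With the tool pointing down it reaches from about 350 to 875 mm from the base axis. Payload 4.2 kg.
Tool frame: the origin (TCP) lies at the very end of the fingers, on their centre line; the grasp point (between the pads) lies 19 mm behind it (arm.grasp_offset is the distance from the TCP to the grasp point, in mm); z points along the fingers, y is the direction in which the jaws open and shut (so a half turn about z gives the same grasp; the last joint's range is limited). The gripper opens to 85 mm and grips with 20 to 120 N. Pads are 22 mm wide; open, the fingers measure 114 mm over their backs; the gripper's body (76 mm by 85 mm) begins 54 mm behind the grasp point. The pads swing forward as they close: fully open they stand 13 mm farther back than shut.
Start: joints at [-0.973, 0.385, 0.008, 0, -1.194, -0.259], TCP at [207.737, -589.444, 207.812] pointing down, gripper open.
Joint ranges: [-3.14, 3.14], [-1.21, 2.06], [-1.07, 1.41], [-3.16, 2.05], [-2.99, -0.16], [-3.1, 3.1]. Speed limits (rad/s): [2.79, 2.79, 3.14, 3.14, 3.14, 3.14].

INTERFACE

Orientations are given as a unit quaternion [x, y, z, w].
In Python, from bench import arm gives the robot as it stands.
- The arm moves only by the tool arm_command, never from a script. Its argument "commands" is one flat list of numbers, 4 for each row, row after row: the shift along the tool's x, y, z in m, then the turn about the tool's z in degrees. In form: [tx, ty, tz, roll, tx, ty, tz, roll, ...]. A call has exactly 5 rows; each row shifts and turns the pose as measured when the row begins, along the tool's axes as they then stand; what a row does not reach is not made up. A row lasts 1/10 s, in which the tool goes at most 50 mm and 8.59 degrees, less where a joint would pass 70% of its speed; a pose out of reach is approached as far as the arm can. A call with a gripper value outside its range is refused whole. "jaw" is the opening, from 0 (shut) to 1 (fully open), set as the call begins (left out, the last holds). The fingers move at their own pace and stop on an object; the grip force is fixed at half the most. Time passes only in rows, so rows that do not move let the fingers close, or fill a call up. It gives the time, the measured TCP pose, the force and the opening at its end, in the units of the state.
- arm.read_state(): the state, without advancing time (a new reading comes with each control period).
- arm.get_image(name): name is "scene" or "top" or "wrist"; returns the picture (400x640x3 uint8, red, green, blue); there is no depth.
- arm.camera_info(name): a dict with "camera_matrix" (3x3 intrinsics, pixels), "world_from_camera" (4x4, takes a point from camera to world coordinates). Camera axes: x right, y down, z forward; pixel columns grow to the right and rows downward; lengths in mm; the calibration is good to about 2 mm. The wrist camera is an equidistant fisheye: a pixel r from the principal point sees the ray r / f radians off the axis. A picture is of the moment at which its call begins: read the wrist's pose just before it. camera_info takes no time and is no camera call; for the wrist camera it gives the pose at the moment of the call.
- arm.job_done(): hands the job in, once; it reports no verdict.
Trained networks look in the newest picture that a camera, given by its name, has taken for a name from the list of things; names that differ only in an ending like _2 or _b are one class to them, and where a whole thing is asked for, a point or a joint stands for the part that bears it (a point fixed in the world has none). Each returns a list of dicts, best first, with "confidence" (0 to 1); they miss things now and then, are a little off and sometimes report something else, mostly with a low value. They report only what shows in the picture. A call takes as long as a camera call. They do not tell look-alikes from the thing itself.
- arm.regions_of(camera, target): "mask" (400x640 bool, what is visible of it).
- arm.place_of(camera, target): "centre" ([x, y, z] in mm, in the coordinates of the camera as it stood for that picture, good to about 4 mm: a listed point, or the origin of a listed thing).
The state is a dict: "clock": time; "joints": joint angles; "joint_vel": joint speeds; "joint_efforts": joint torques, N m; "position": TCP position; "ee_rot": TCP orientation; "contact_force": force on the tool from outside, world axes, zero at the start; "wrist_torque": the same for the moment, N m; "gripper_width": finger opening in mm.
Only numpy, scipy, OpenCV 4.12 (cv2) and the standard library are available. Lean on these libraries where they do the work, as an engineer would, in place of code of your own. Each camera call takes 0.05 s, during which the arm holds its last target.

TASK

Put the tray of watches away in the smoked acrylic case: raise its lift-up door until the elbow stay on the right side locks and holds the door up by itself, then slide the tray along the desk right into the case, up to the back panel. Then push the stay's knee back to unlock it and let the door come down shut without slamming. Leave the other things on the desk where they are.

Things in the scene. Friction and masses are not known exactly. Their poses are not given: they have to be found in the camera images.
- case: Fixed smoked acrylic case, steel edges, no floor: it stands over the desk. 240 mm wide (y), 155 high, walls 5, sloping front. Origin on the desk; x points into the case, y to its left seen from the robot, z up. 'Case x, y, z' below: mm in this frame. Open front 230 wide; feet of the side panels at x -34; inner face of the back panel x 115, back x 120; flat roof x 92 to 120.
- door_hinge (a point): Middle of the door's hinge line, at the top front edge of the roof: case x 92, y 0, z 150; the line runs along y. The sloping door hangs from it: one smoked panel 240 mm wide, 188 from hinge line to lower edge, 6 thick, 0.3 kg; across its face a round steel rail of 12 mm diameter, its centre 145 mm down the door and 14 in front of the hinge line's plane.
- door (a joint): Door angle, rad: 0 shut, as at the start (sloping 0.7 from straight down towards case -x); grows as the lower edge swings out to -x and up; 0.87 level, 2.44 upright. Lifting takes about 2 to 4 N at the rail. The stay locks when it is lifted to its end stop, 2.17; let go, it stands locked at 2.12. Unlocked it sinks shut by itself, damped, in about 3 s, up to 1.3 rad/s.
- pull (a point): Middle of the door's pull: the rail (round, 12 mm) runs on 60 mm past the left end of the door, free all round. This point: case y 150; end of the door y 120, end of the rail y 180. It swings at 146 mm radius about the hinge line: case x -12, z 48 when shut, x 64, z 292 when locked.
- stay_elbow (a joint): Knee angle of the stay, rad. Two flat steel bars (63 and 61 mm between pins) outside the case's right side, case y -130, from a pivot at case x 66, z 80 to the door's end 55 mm from the hinge. 0: folded, door shut; 2.65: bars in line; 2.85: locked, the knee past the line towards the robot, on its stop.
- knob (a point): Middle of the release knob on the stay's knee: steel cylinder, 18 mm diameter, 34 mm long along y, standing out to the right (case y -134 to -168; this point y -153). Locked: case x 64, z 142. To unlock push it towards case +x, 2 to 4 N, 12 mm or more; it then folds on by itself, back to x 117, z 117, and the door sinks.
- tray_mid (a point): Centre of the loose bamboo tray, half-way up its wall, 12 mm above the desk: 80 mm deep (x), 170 wide (y), walls 24 high, 5 thick, with three watches on grey pillows, up to 35 mm above the desk; 0.28 to 0.56 kg. Starts in front of the case, turned up to 0.15 rad from it. Fully in, at the back panel, it is at case x 75.
- bench_block: Bystander: black anodised bench block, 75 by 75 by 28 mm, on the desk to the left; origin under its centre.
- bulb_blower: Bystander: red bulb blower standing on its end, 68 mm diameter, 118 mm high, to the right; origin under its centre.
- spring_bar_tool: Bystander: steel spring bar tool, 140 mm long along its x, 10 mm thick, lying to the right; origin under its middle.
Things that resemble listed ones, but are neither listed nor needed, are in the scene too. Leave any orange look-alike of the part that bears tray_mid alone.

How it is judged:
By the outcome, as a careful person would: the job done as asked, in the order asked, and still so for the second after the job is handed in, with the robot touching nothing.
It also fails if it takes over 72 s, if anything falls off the work surface, if the arm or the gripper's body presses on something with over 40 N, if the wrist force passes 120 N, or if a joint passes its speed limit or range.

## Working session

There is one attempt and no reset: what is moved stays moved. The work goes in short steps, Python scripts to look and compute and a tool call to move; the robot and the scene stay as the last step left them, time stands still between calls to the robot, and variables do not carry over. Pictures are saved under pics/ and viewed, and the job is handed in when it is done.

Besides the shell and the picture viewer there is one more tool, called after "Request:" by a JSON object that holds its "api" and its "payload". arm_command: Moves the arm, as the interface text tells. Its arguments: {"type":"object","properties":{"commands":{"type":"array"},"jaw":{"type":"number"}},"required":["commands"]}

```bash
mkdir -p pics; ls; cat > h.py <<'E'
from bench import arm
import numpy as np, cv2
def save(name,cam,crop=None,s=1):
    im=arm.get_image(cam)
    im=cv2.cvtColor(np.asarray(im),cv2.COLOR_RGB2BGR)
    if crop: im=im[crop[1]:crop[3],crop[0]:crop[2]]
    if s!=1: im=cv2.resize(im,None,fx=s,fy=s,interpolation=cv2.INTER_CUBIC)
    cv2.imwrite('pics/'+name,im)
def w(cam,p):
    T=np.array(arm.camera_info(cam)['world_from_camera']); return (T@np.r_[p,1])[:3]
def proj(cam,P):
    i=arm.camera_info(cam);T=np.linalg.inv(np.array(i['world_from_camera']));K=np.array(i['camera_matrix'])
    c=T@np.r_[P,1]; q=K@c[:3]; return q[:2]/q[2]
E
python3 - <<'E'
from h import *
save('s0.png','scene');save('t0.png','top')
print(arm.read_state())
for c in ['scene','top']:
    for t in ['case','door_hinge','pull','knob','tray_mid','bench_block','bulb_blower','spring_bar_tool']:
        for r in arm.place_of(c,t)[:3]:
            P=w(c,r['centre']);print(c,t,round(r['confidence'],2),P.round(1),proj(c,P).round())
E
```

```text
pics
{'clock': 0.1, 'joints': array([-9.73401613e-01,  3.85501260e-01,  6.80822509e-03, -4.18626905e-04,
       -1.19398229e+00, -2.58584133e-01]), 'joint_vel': array([ 0.00241014, -0.00278148,  0.00221296,  0.00195922, -0.00059143,
       -0.00038339]), 'joint_efforts': array([ 7.56323407e-04, -3.93319237e+01,  1.88931209e+01,  4.19796914e+00,
       -2.59194007e-03,  4.19797914e-06]), 'position': array([ 207.55688433, -588.95909319,  206.83829099]), 'ee_rot': array([-1.68520008e-01,  9.85697766e-01,  9.35508647e-04, -2.12925267e-04]), 'contact_force': array([ 0.36304387,  0.36694091, -1.19748841]), 'wrist_torque': array([ 0.04565566,  0.03033846, -0.01594499]), 'gripper_width': 85.75985502135332}
scene case 0.59 [613.5  44.3  -1. ] [342. 234.]
scene case 0.38 [4.848e+02 4.016e+02 2.000e-01] [355. 139.]
scene door_hinge 0.97 [704.2  41.  149.8] [378. 213.]
scene pull 0.73 [610.4 198.9  49.7] [366. 184.]
scene tray_mid 0.88 [329.5 220.3  11.2] [284. 155.]
scene tray_mid 0.86 [ 402.8 -163.5   14.8] [232. 256.]
scene tray_mid 0.69 [475.4  37.6  13.6] [296. 214.]
scene bench_block 0.67 [484.3 402.6   0.8] [355. 139.]
scene bench_block 0.26 [700.4  43.  151. ] [377. 212.]
scene bulb_blower 0.73 [ 574.7 -419.     3. ] [231. 377.]
scene spring_bar_tool 0.52 [ 397.1 -355.7   -0.8] [185. 319.]
top case 0.93 [609.3  48.1   0.7] [312. 205.]
top door_hinge 0.68 [701.6  38.8 152.9] [314. 166.]
top door_hinge 0.31 [610.1 197.2  50.2] [266. 201.]
top pull 0.82 [606.3 197.7  48.3] [266. 203.]
top knob 0.52 [ 724.1 -116.9  120.6] [363. 163.]
top tray_mid 0.88 [479.2  38.8  12.4] [314. 243.]
top tray_mid 0.84 [326.7 213.8  15.6] [260. 289.]
top tray_mid 0.7 [ 400.4 -177.8    7.9] [380. 268.]
top bench_block 0.58 [486.7 402.1  -1.4] [205. 240.]
top bulb_blower 0.55 [ 5.747e+02 -4.177e+02  3.000e-01] [450. 217.]
top spring_bar_tool 0.51 [ 401.5 -343.2   -0.7] [429. 268.]
```

View pics/s0.png

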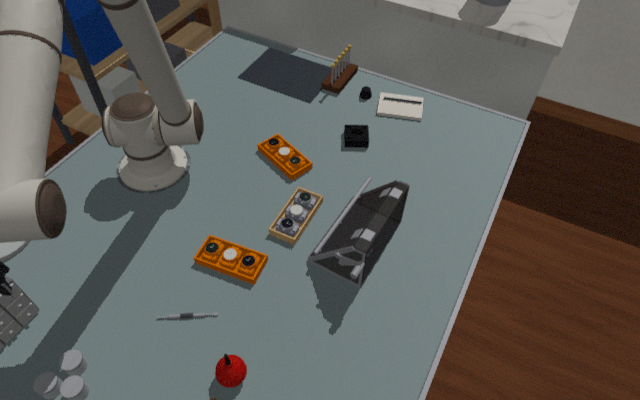

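View pics/t0.png

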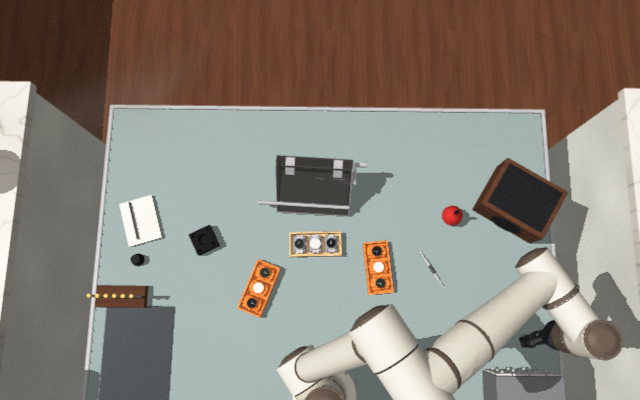

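The tray to move is the bamboo one with grey pillows, at top px (314,243) and scene px (296,214). The orange trays at top px (260,289) and (378,268) are look-alikes. I'll confirm this in a crop and measure the yaws.

```bash
python3 - <<'E'
from h import *
save('t1.png','top',(230,140,400,320),4.4 if False else 3.3)
save('s1.png','scene',(240,120,440,300),3.3)
for c in ['top','scene']:
  for t in ['tray_mid','pull']:
    for r in arm.regions_of(c,t)[:3]:
        m=r['mask'].astype(np.uint8)
        cn=max(cv2.findContours(m,0,1)[0],key=cv2.contourArea)
        # back-project contour to plane z
        i=arm.camera_info(c);T=np.array(i['world_from_camera']);K=np.array(i['camera_matrix'])
        d=np.linalg.inv(K)@np.c_[cn[:,0,:],np.ones(len(cn))].T; d=T[:3,:3]@d
        z=24 if t=='tray_mid' else 50
        s=(z-T[2,3])/d[2]; P=(T[:3,3:4]+d*s)[:2].T
        rc=cv2.minAreaRect(P.astype(np.float32))
        print(c,t,round(r['confidence'],2),m.sum(),np.round(rc[0],1),np.round(rc[1],1),round(rc[2],2))
print(arm.camera_info('top'))
E
```

```text
top tray_mid 0.87 1300 [476.2  32.7] [ 82.6 171.3] 0.55
top tray_mid 0.72 1372 [ 401.5 -171.5] [173.5  87.4] 5.97
top tray_mid 0.61 1393 [330.5 215.3] [ 85.4 171.4] 68.72
top pull 0.62 3566 [650.5  68.7] [306.5 160. ] 86.94
scene tray_mid 0.91 1706 [483.2  29.2] [ 91.7 185.6] 3.12
scene tray_mid 0.61 1284 [338.3 206.6] [ 92.2 186.4] 68.54
scene tray_mid 0.6 2066 [ 407.1 -175.1] [177.8  92.4] 6.73
scene pull 0.95 2545 [634.7  78. ] [352.8  84.7] 87.32
{'camera_matrix': array([[508.74380857,   0.        , 329.0177086 ],
       [  0.        , 508.74380857, 211.26285169],
       [  0.        ,   0.        ,   1.        ]]), 'world_from_camera': array([[ 9.21119166e-03, -9.82142935e-01,  1.87910641e-01,
         2.66295818e+02],
       [-9.99947444e-01, -9.89293527e-03, -2.69047522e-03,
        -4.74604716e+00],
       [ 4.50141904e-03, -1.87875982e-01, -9.82182444e-01,
         1.68579320e+03],
       [ 0.00000000e+00,  0.00000000e+00,  0.00000000e+00,
         1.00000000e+00]])}
```

View pics/t1.png

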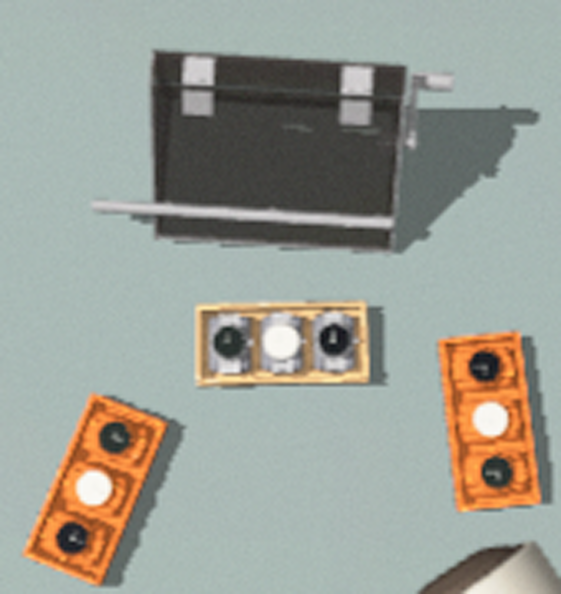

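View pics/s1.png

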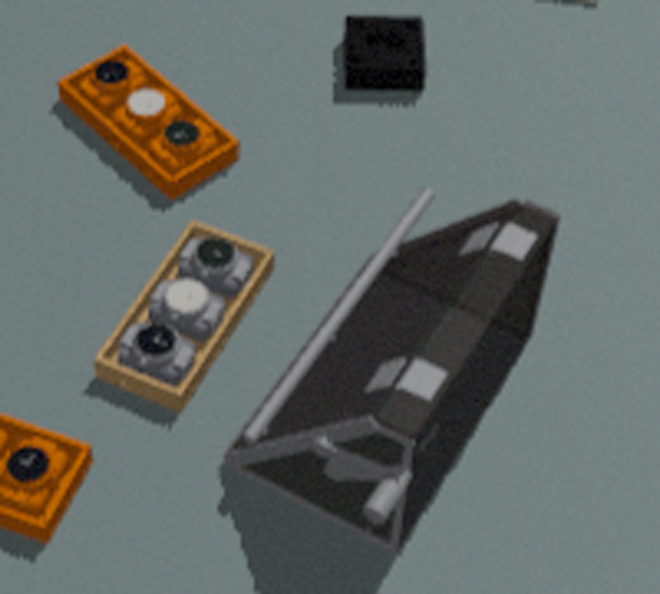

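The crop confirms it: natural bamboo with grey pillows at crop (282,342), and the other two trays are orange. The rail runs from crop (93,205) to (393,222). Next I'll compute the case pose from these pixels.

```bash
cat >> h.py <<'E'
def bp(cam,u,v,z):
    i=arm.camera_info(cam);T=np.array(i['world_from_camera']);K=np.array(i['camera_matrix'])
    d=T[:3,:3]@np.linalg.inv(K)@np.array([u,v,1.]); s=(z-T[2,3])/d[2]; return T[:3,3]+d*s
E
python3 - <<'E'
from h import *
from scipy.optimize import least_squares
L=[(93,205,(-12,180,50)),(393,222,(-12,-120,50)),(153,51,(120,120,155)),(405,66,(120,-120,155))]
obs=[]
for a,b,c in L:
    P=bp('top',a/3.3+230,b/3.3+140,c[2]); obs.append((P,c,1)); print(c,P.round(1))
for P,c in [((613.5,44.3),(0,0)),((704.2,41),(92,0)),((610.4,198.9),(-12,150)),((609.3,48.1),(0,0)),((701.6,38.8),(92,0)),((606.3,197.7),(-12,150)),((724.1,-116.9),(117,-153))]:
    obs.append((np.array(P),c,.6))
def f(p):
    r=[]
    for P,c,wt in obs:
        C,S=np.cos(p[2]),np.sin(p[2])
        r+=[wt*(p[0]+C*c[0]-S*c[1]-P[0]),wt*(p[1]+S*c[0]+C*c[1]-P[1])]
    return r
s=least_squares(f,[610,46,-.06],loss='soft_l1',f_scale=3);print(s.x,np.round(f(s.x),1))
E
```

```text
(-12, 180, 50) [607.5 223.6  50. ]
(-12, -120, 50) [593.2 -74.9  50. ]
(120, 120, 155) [735.2 157.4 155. ]
(120, -120, 155) [723.  -81.5 155. ]
[ 6.10788220e+02  4.45064726e+01 -5.12831942e-02] [ 0.6  1.3 -0.6  0.2  1.6  0.8  1.5  0.  -1.6  0.1 -0.9 -0.7 -2.3 -2.4
  0.9 -2.2  0.6  0.6  0.1 -1.7 -2.6  1.6]
```

```bash
cat >> h.py <<'E'
from math import *
O=np.array([610.8,44.5]);YAW=-0.0513
def c2w(x,y,z=None):
    C,S=cos(YAW),sin(YAW); p=[O[0]+C*x-S*y,O[1]+S*x+C*y]; return np.array(p+([z] if z is not None else []))
def w2c(P):
    C,S=cos(YAW),sin(YAW); d=np.array(P[:2])-O; return np.array([C*d[0]+S*d[1],-S*d[0]+C*d[1],P[2]])
def psi():
    q=arm.read_state()['ee_rot']; a=np.array(q[:3])
    from scipy.spatial.transform import Rotation as R
    M=R.from_quat(q).as_matrix(); return atan2(M[1,1],M[0,1])
def st():
    s=arm.read_state();print('t',round(s['clock'],2),'case',w2c(s['position']).round(1),'w',s['position'].round(1),'psi_case',round(degrees(psi()-YAW),2),'F',s['contact_force'].round(1),'w',round(s['gripper_width'],1),'j',s['joints'].round(2))
# plan: list of case-frame targets [x,y,z,psi_case_deg] sequential; each row <=step mm
def plan(wps,step=45,rs=8.0):
    s=arm.read_state();p=np.array(s['position']);y=degrees(psi());out=[]
    for x,yy,z,ps in wps:
        T=c2w(x,yy,z);ty=y if ps is None else ps+degrees(YAW)
        dy=(ty-y+180)%360-180
        n=max(1,ceil(np.linalg.norm(T-p)/step),ceil(abs(dy)/rs))
        for k in range(n):
            D=(T-p)/n; a=radians(y+k*dy/n)
            out.append([round((D[0]*cos(a+pi/2)+D[1]*sin(a+pi/2))/1000,4),round((D[0]*cos(a)+D[1]*sin(a))/1000,4),round(-D[2]/1000,4),round(-dy/n,1)])
        p=T;y+=dy
    for i in range(0,len(out),5): print(out[i:i+5])
E
python3 - <<'E'
from h import *
st()
plan([(-30,162,215,180)])
E
```

```text
t 1.2 case [-370.  -653.8  207.8] w [ 207.8 -589.4  207.8] psi_case 112.35 F [-0.3 -0.9  0.8] w 85.5 j [-0.97  0.38  0.01 -0.   -1.19 -0.26]
[[np.float64(-0.0312), np.float64(0.0313), np.float64(-0.0004), -3.4], [np.float64(-0.033), np.float64(0.0294), np.float64(-0.0004), -3.4], [np.float64(-0.0347), np.float64(0.0274), np.float64(-0.0004), -3.4], [np.float64(-0.0363), np.float64(0.0253), np.float64(-0.0004), -3.4], [np.float64(-0.0377), np.float64(0.0231), np.float64(-0.0004), -3.4]]
[[np.float64(-0.039), np.float64(0.0208), np.float64(-0.0004), -3.4], [np.float64(-0.0401), np.float64(0.0185), np.float64(-0.0004), -3.4], [np.float64(-0.0412), np.float64(0.0161), np.float64(-0.0004), -3.4], [np.float64(-0.042), np.float64(0.0136), np.float64(-0.0004), -3.4], [np.float64(-0.0428), np.float64(0.0111), np.float64(-0.0004), -3.4]]
[[np.float64(-0.0433), np.float64(0.0086), np.float64(-0.0004), -3.4], [np.float64(-0.0438), np.float64(0.006), np.float64(-0.0004), -3.4], [np.float64(-0.0441), np.float64(0.0034), np.float64(-0.0004), -3.4], [np.float64(-0.0442), np.float64(0.0008), np.float64(-0.0004), -3.4], [np.float64(-0.0442), np.float64(-0.0018), np.float64(-0.0004), -3.4]]
[[np.float64(-0.044), np.float64(-0.0044), np.float64(-0.0004), -3.4], [np.float64(-0.0436), np.float64(-0.007), np.float64(-0.0004), -3.4], [np.float64(-0.0431), np.float64(-0.0095), np.float64(-0.0004), -3.4], [np.float64(-0.0425), np.float64(-0.0121), np.float64(-0.0004), -3.4], [np.float64(-0.0417), np.float64(-0.0146), np.float64(-0.0004), -3.4]]
```

Request:
{"api": "arm_command", "payload": {"commands": [-0.031,0.031,0,-3.4,-0.033,0.029,0,-3.4,-0.035,0.027,0,-3.4,-0.036,0.025,0,-3.4,-0.038,0.023,0,-3.4]}}

```text
clock: 1.7
position: [303.9, -389.4, 205.8]
ee_rot: [-0.313, 0.95, -0.0, -0.0]
contact_force: [0.2, -0.2, -1.2]
gripper_width: 85.3
```

Request:
{"api": "arm_command", "payload": {"commands": [-0.039,0.021,0,-3.4,-0.04,0.018,0,-3.4,-0.041,0.016,0,-3.4,-0.042,0.014,0,-3.4,-0.043,0.011,0,-3.4]}}

```text
clock: 2.2
position: [400.2, -181.2, 207.4]
ee_rot: [-0.456, 0.89, -0.002, 0.001]
contact_force: [1.3, 0.5, -0.9]
gripper_width: 85.4
```

```bash
sed -i 's/for i in range(0,len(out),5): print(out\[i:i+5\])/for i in range(0,len(out),5): print([float(v) for r in out[i:i+5] for v in r])/' h.py; python3 - <<'E'
from h import *
st()
plan([(-30,162,215,180)])
E
```

```text
t 2.2 case [-198.8 -236.3  207.4] w [ 400.2 -181.2  207.4] psi_case 147.15 F [ 1.3  0.5 -0.9] w 85.4 j [-0.05  0.06 -0.42  0.   -1.08 -0.57]
[-0.0426, 0.0074, -0.0008, -3.3, -0.043, 0.005, -0.0008, -3.3, -0.0432, 0.0025, -0.0008, -3.3, -0.0433, 0.0, -0.0008, -3.3, -0.0432, -0.0025, -0.0008, -3.3]
[-0.043, -0.0049, -0.0008, -3.3, -0.0426, -0.0074, -0.0008, -3.3, -0.0421, -0.0098, -0.0008, -3.3, -0.0415, -0.0122, -0.0008, -3.3, -0.0407, -0.0146, -0.0008, -3.3]
```

Request:
{"api": "arm_command", "payload": {"commands": [-0.043,0.007,-0.001,-3.3,-0.043,0.005,-0.001,-3.3,-0.043,0.003,-0.001,-3.3,-0.043,0,-0.001,-3.3,-0.043,-0.002,-0.001,-3.3]}}

```text
clock: 2.7
position: [495.3, 23.4, 215.0]
ee_rot: [-0.585, 0.811, -0.004, 0.003]
contact_force: [1.0, 0.1, -0.2]
gripper_width: 85.6
```

Request:
{"api": "arm_command", "payload": {"commands": [-0.043,-0.005,-0.001,-3.3,-0.043,-0.007,-0.001,-3.3,-0.042,-0.01,-0.001,-3.3,-0.041,-0.012,-0.001,-3.3,-0.04,-0.014,-0.001,-3.3]}}

```text
clock: 3.2
position: [586.9, 228.6, 222.2]
ee_rot: [-0.7, 0.714, -0.005, 0.004]
contact_force: [1.0, 1.0, 0.3]
gripper_width: 85.4
```

```bash
python3 - <<'E'
from h import *
st()
plan([(-12,162,120,180)],35)
save('w1.png','wrist');save('t2.png','top',(220,120,420,270),3.3)
E
```

```text
t 3.2 case [-33.4 182.6 222.2] w [586.9 228.6 222.2] psi_case 181.85 F [1.  1.  0.3] w 85.4 j [ 0.63  0.38  0.03  0.01 -1.21 -0.65]
[0.0053, -0.0052, 0.0256, 0.5, 0.0053, -0.0052, 0.0256, 0.5, 0.0052, -0.0053, 0.0256, 0.5, 0.0052, -0.0053, 0.0256, 0.5]
```

View pics/w1.png

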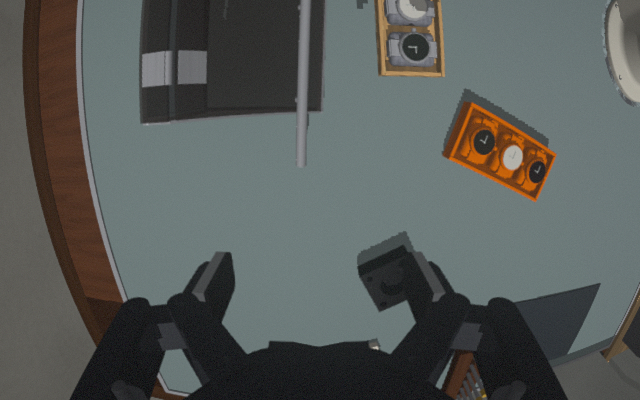

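The wrist view shows the rail's free end at px (301,165) and its line running up to (305,0), roughly between the fingers. I'll use those pixels to refine the rail pose.

```bash
python3 - <<'E'
from h import *
st()
i=arm.camera_info('wrist');print(i)
T=np.array(i['world_from_camera']);K=np.array(i['camera_matrix'])
def ray(u,v):
    a=np.array([(u-K[0,2]),(v-K[1,2])]);r=np.hypot(*a);th=r/K[0,0]
    return T[:3,:3]@np.r_[a/r*sin(th),cos(th)]
for u,v,z in [(301,164,48),(303.5,80,50),(305.5,20,50),(142,123,155),(172,119,155)]:
    d=ray(u,v);P=T[:3,3]+d*(z-T[2,3])/d[2];print((u,v),P.round(1),w2c(P).round(1))
for t in ['pull','door_hinge']:
  for r in arm.place_of('wrist',t)[:2]:
    P=w('wrist',r['centre']);print(t,r['confidence'],P.round(1),w2c(P).round(1))
plan([(-12,162,120,180)],35)
E
```

```text
t 3.3 case [-32.5 185.2 220.7] w [587.8 231.1 220.7] psi_case 181.96 F [-0.5 -0.3 -0.9] w 85.1 j [ 0.63  0.38  0.03  0.01 -1.21 -0.65]
{'camera_matrix': array([[309.70691629,   0.        , 318.2386659 ],
       [  0.        , 309.70691629, 195.08129622],
       [  0.        ,   0.        ,   1.        ]]), 'world_from_camera': array([[-9.99791755e-01,  1.16943418e-02,  1.67239157e-02,
         5.83877100e+02],
       [ 1.63637644e-02,  9.49080475e-01,  3.14608454e-01,
         1.50401123e+02],
       [-1.21932031e-02,  3.14816604e-01, -9.49074197e-01,
         3.87225154e+02],
       [ 0.00000000e+00,  0.00000000e+00,  0.00000000e+00,
         1.00000000e+00]])}
(301, 164) [608.6 225.9  48. ] [-11.5 181.   48. ]
(303.5, 80) [603.4 132.7  50. ] [-11.9  87.7  50. ]
(305.5, 20) [600.2  65.6  50. ] [-11.7  20.6  50. ]
(142, 123) [735.  161.8 155. ] [118.  123.5 155. ]
(172, 119) [704.9 161.3 155. ] [ 88.  121.4 155. ]
pull 0.8 [604.6 195.3  45. ] [-13.9 150.3  45. ]
[0.005, -0.0054, 0.0253, 0.4, 0.005, -0.0054, 0.0253, 0.4, 0.0049, -0.0054, 0.0253, 0.4, 0.0049, -0.0055, 0.0253, 0.4]
```

View pics/t2.png

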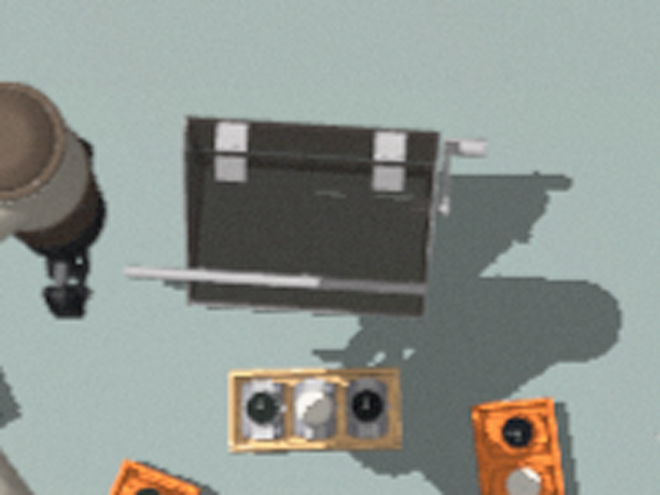

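The wrist measurement agrees with the fitted pose: the rail is at case x -11.7 and its end at y 181. I'll descend now.

Request:
{"api": "arm_command", "payload": {"commands": [0.005,-0.005,0.024,0.5,0.005,-0.005,0.024,0.5,0.005,-0.005,0.024,0.5,0.005,-0.005,0.024,0.5,0.002,0,0,0]}}

```text
clock: 3.9
position: [605.3, 198.1, 126.3]
ee_rot: [-0.684, 0.729, -0.005, 0.005]
contact_force: [-0.3, -0.3, -0.7]
gripper_width: 85.4
```

```bash
python3 - <<'E'
from h import *
st()
plan([(-12,163,29,180)],24)
E
```

```text
t 3.9 case [-13.3 153.1 126.3] w [605.3 198.1 126.3] psi_case 179.29 F [-0.3 -0.3 -0.7] w 85.4 j [ 0.57  0.46 -0.09  0.01 -1.01 -0.64]
[-0.002, -0.0002, 0.0195, -0.1, -0.002, -0.0002, 0.0195, -0.1, -0.002, -0.0002, 0.0195, -0.1, -0.002, -0.0003, 0.0195, -0.1, -0.002, -0.0003, 0.0195, -0.1]
```

Request:
{"api": "arm_command", "payload": {"commands": [-0.002,0,0.02,-0.1,-0.002,0,0.02,-0.1,-0.002,0,0.02,-0.1,-0.002,0,0.02,-0.1,-0.002,0,0.014,-0.1]}}

```text
clock: 4.4
position: [611.4, 205.0, 41.5]
ee_rot: [-0.686, 0.728, -0.008, 0.012]
contact_force: [-0.3, 0.4, 0.2]
gripper_width: 85.6
```

```bash
python3 - <<'E'
from h import *
st()
save('w2.png','wrist')
E
```

```text
t 4.4 case [ -7.6 160.3  41.5] w [611.4 205.   41.5] psi_case 179.54 F [-0.3  0.4  0.2] w 85.6 j [ 0.58  0.56 -0.17  0.01 -0.82 -0.65]
```

View pics/w2.png

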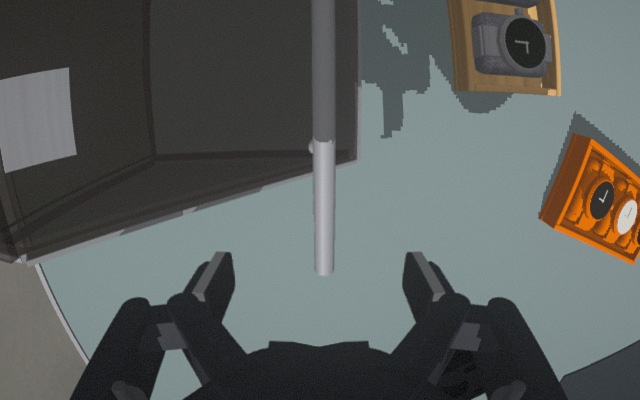

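Request:
{"api": "arm_command", "payload": {"commands": [-0.001,0.002,0.007,0.4,-0.001,0.002,0.005,0,0,0,0,0,0,0,0,0,0,0,0,0]}}

```text
clock: 4.95
position: [608.2, 207.6, 30.4]
ee_rot: [-0.683, 0.73, -0.008, 0.013]
contact_force: [0.3, 0.9, -0.1]
gripper_width: 85.6
```

```bash
python3 - <<'E'
from h import *
st();print(arm.read_state()['ee_rot'])
E
```

```text
t 4.95 case [-10.9 162.7  30.4] w [608.2 207.6  30.4] psi_case 179.11 F [ 0.3  0.9 -0.1] w 85.6 j [ 0.59  0.56 -0.19  0.02 -0.79 -0.66]
[-0.68303208  0.7302194  -0.00807881  0.01347319]
```

Request:
{"api": "arm_command", "payload": {"commands": [0,0,0,0,0,0,0,0,0,0,0,0,0,0,0,0,0,0,0,0], "jaw": 0}}

```text
clock: 5.45
position: [609.0, 208.0, 31.7]
ee_rot: [-0.683, 0.73, -0.008, 0.015]
contact_force: [0.5, -0.3, 0.4]
gripper_width: 12.5
```

```bash
python3 - <<'E'
from h import *
st()
E
```

```text
t 5.45 case [-10.2 163.2  31.7] w [609.  208.   31.7] psi_case 179.12 F [ 0.5 -0.3  0.4] w 12.5 j [ 0.59  0.56 -0.19  0.02 -0.79 -0.66]
```

```bash
cat >> h.py <<'E'
OFF=np.array([-1.8,16.3])
def rail(th):
    f=0.7+th; d=np.array([-sin(f),-cos(f)]);n=np.array([-cos(f),sin(f)]); return np.array([92,150])+145*d+14*n
def arc(dth,n=5,off=OFF,yt=163):
    st()
    s=arm.read_state();p=w2c(s['position']);r=np.array([p[0],p[2]])+off
    v=r-[92,150]; th=atan2(-v[0],-v[1])-atan2(-(rail(0)-[92,150])[0],-(rail(0)-[92,150])[1]); th=th%(2*pi)
    if th>6: th-=2*pi
    print('theta',round(th,3),'rad',np.hypot(*v).round(1))
    a=psi()-YAW; cur=r; out=[]
    for k in range(1,n+1):
        t=rail(min(th+dth*k,2.2)); D=(t-cur); cur=t
        dy=(yt-p[1])/n
        out+=[round((D[0]*cos(a+pi/2)+dy*sin(a+pi/2))/1000,4),round((D[0]*cos(a)+dy*sin(a))/1000,4),round(-D[1]/1000,4),0]
    print([float(x) for x in out]); return th
E
python3 -c "
from h import *
arc(.08)"
```

```text
t 5.45 case [-10.2 163.2  31.7] w [609.  208.   31.7] psi_case 179.12 F [ 0.5 -0.3  0.4] w 12.5 j [ 0.59  0.56 -0.19  0.02 -0.79 -0.66]
theta -0.001 rad 145.7
[0.0002, 0.0078, -0.0086, 0.0, 0.0001, 0.0071, -0.0092, 0.0, 0.0001, 0.0063, -0.0098, 0.0, 0.0001, 0.0055, -0.0102, 0.0, 0.0001, 0.0047, -0.0107, 0.0]
```

Request:
{"api": "arm_command", "payload": {"commands": [0,0.008,-0.009,0,0,0.007,-0.009,0,0,0.006,-0.01,0,0,0.006,-0.01,0,0,0.005,-0.011,0]}}

```text
clock: 5.95
position: [572.1, 209.4, 82.5]
ee_rot: [-0.683, 0.73, -0.008, 0.014]
contact_force: [0.4, 0.1, 0.4]
gripper_width: 0.2
```

```bash
python3 -c "
from h import *
arc(.1)"
```

```text
t 5.95 case [-47.1 162.6  82.5] w [572.1 209.4  82.5] psi_case 179.1 F [0.4 0.1 0.4] w 0.2 j [ 0.62  0.46 -0.23  0.02 -0.86 -0.7 ]
theta 0.426 rad 149.9
[-0.0001, 0.0003, -0.0154, 0.0, -0.0, 0.0029, -0.0143, 0.0, -0.0, 0.0014, -0.0145, 0.0, -0.0001, -0.0, -0.0146, 0.0, -0.0001, -0.0015, -0.0145, 0.0]
```

```bash
python3 - <<'E'
from h import *
save('w3.png','wrist')
save('s3.png','scene',(240,80,460,300),3)
for r in arm.place_of('scene','pull')[:2]:
    P=w('scene',r['centre']);print(r['confidence'],w2c(P).round(1))
E
```

```text
0.87 [ -9.2 155.9  49.9]
0.72 [2.8 0.9 2.2]
```

View pics/w3.png

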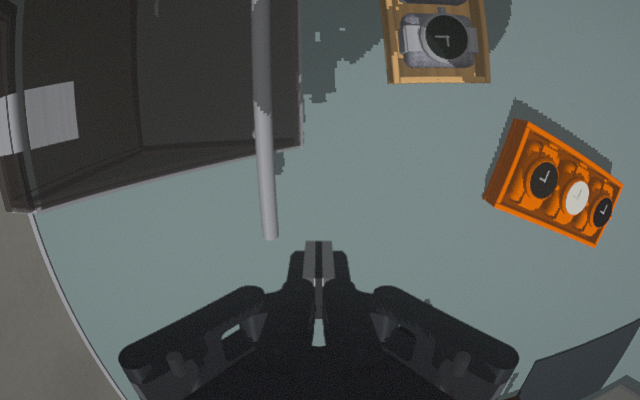

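View pics/s3.png

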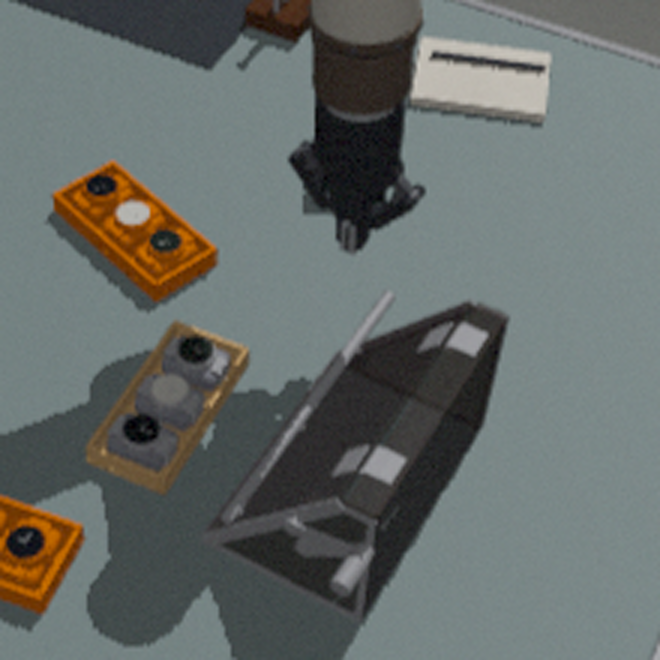

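```bash
python3 - <<'E'
from h import *
p=arm.read_state()['position']
for c,cr,s in [('scene',(240,80),3)]:
    u=proj(c,p);print(u,(u-cr)*s)
    u=proj(c,c2w(-12,180,48));print('railend',(u-cr)*s)
i=arm.camera_info('wrist');T=np.array(i['world_from_camera']);K=np.array(i['camera_matrix'])
def wp(P):
    c=np.linalg.inv(T)@np.r_[P,1];th=atan2(np.hypot(*c[:2]),c[2]);return K[:2,2]+K[0,0]*th*c[:2]/np.hypot(*c[:2])
print('wrist tcp',wp(p),'rail end',wp(c2w(-12,180,48)))
E
```

```text
[356.39904319 168.90059014] [349.19712956 266.70177042]
railend [386.4656186  295.09516417]
wrist tcp [317.19865223 235.79790645] rail end [272.63899376 234.64211655]
```

The fingers passed through 12.5 mm while still closing, so I moved before they had gripped. The door is still shut (pull at case z 50). I'll retry and let the grip settle this time.

```bash
python3 -c "
from h import *
st()
plan([(-12,163,82,180)],9)
plan([(-12,163,82,180),(-12,163,28,180)],12)
"
```

```text
t 6.1 case [-46.1 163.2  83. ] w [573.2 209.9  83. ] psi_case 179.12 F [-0.1 -0.3 -1.3] w 0.1 j [ 0.62  0.46 -0.23  0.02 -0.86 -0.7 ]
[-0.0001, -0.0085, 0.0002, -0.2, -0.0, -0.0085, 0.0002, -0.2, -0.0, -0.0085, 0.0002, -0.2, 0.0, -0.0085, 0.0002, -0.2]
[-0.0001, -0.0114, 0.0003, -0.3, -0.0, -0.0114, 0.0003, -0.3, 0.0, -0.0114, 0.0003, -0.3, -0.0, 0.0, 0.0108, -0.0, -0.0, 0.0, 0.0108, -0.0]
[-0.0, 0.0, 0.0108, -0.0, -0.0, 0.0, 0.0108, -0.0, -0.0, 0.0, 0.0108, -0.0]
```

Request:
{"api": "arm_command", "payload": {"commands": [0,-0.008,0,-0.2,0,-0.008,0,-0.2,0,-0.008,0,-0.2,0,-0.008,0,-0.2,0,0,0,0], "jaw": 1}}

```text
clock: 6.6
position: [608.4, 207.2, 82.0]
ee_rot: [-0.688, 0.725, -0.008, 0.014]
contact_force: [0.1, -0.6, -0.6]
gripper_width: 72.5
```

```bash
python3 -c "
from h import *
st()
plan([(-12,163,27,180)],12)
"
```

```text
t 6.6 case [-10.8 162.3  82. ] w [608.4 207.2  82. ] psi_case 179.94 F [ 0.1 -0.6 -0.6] w 72.5 j [ 0.59  0.51 -0.14  0.01 -0.9  -0.65]
[-0.0001, 0.0002, 0.011, -0.0, -0.0001, 0.0002, 0.011, -0.0, -0.0001, 0.0002, 0.011, -0.0, -0.0001, 0.0002, 0.011, -0.0, -0.0001, 0.0002, 0.011, -0.0]
```

Request:
{"api": "arm_command", "payload": {"commands": [0,0.001,0.011,0,0,0,0.011,0,0,0,0.011,0,0,0,0.011,0,0,0,0.008,0]}}

```text
clock: 7.1
position: [608.2, 207.0, 24.7]
ee_rot: [-0.688, 0.726, -0.008, 0.013]
contact_force: [-0.3, 0.1, -0.7]
gripper_width: 85.8
```

Request:
{"api": "arm_command", "payload": {"commands": [0,0,0,0,0,0,0,0,0,0,0,0,0,0,0,0,0,0,0,0], "jaw": 0}}

```text
clock: 7.6
position: [608.1, 207.1, 23.7]
ee_rot: [-0.688, 0.725, -0.008, 0.012]
contact_force: [8.1, -5.5, 2.9]
gripper_width: 12.1
```

Request:
{"api": "arm_command", "payload": {"commands": [0,0,0,0,0,0,0,0,0,0,0,0,0,0,0,0,0,0,0,0]}}

```text
clock: 8.1
position: [608.6, 207.0, 24.2]
ee_rot: [-0.688, 0.725, -0.008, 0.013]
contact_force: [1.5, -0.4, -0.8]
gripper_width: 8.8
```

```bash
python3 -c "
from h import *
arc(.06)
save('w4.png','wrist')
"
```

```text
t 8.1 case [-10.5 162.2  24.2] w [608.6 207.   24.2] psi_case 179.92 F [ 1.5 -0.4 -0.8] w 8.8 j [ 0.59  0.57 -0.19  0.02 -0.78 -0.65]
theta -0.035 rad 151.3
[-0.0002, 0.0023, -0.0103, 0.0, -0.0001, 0.0058, -0.0066, 0.0, -0.0001, 0.0054, -0.0069, 0.0, -0.0002, 0.0049, -0.0072, 0.0, -0.0002, 0.0045, -0.0075, 0.0]
```

View pics/w4.png

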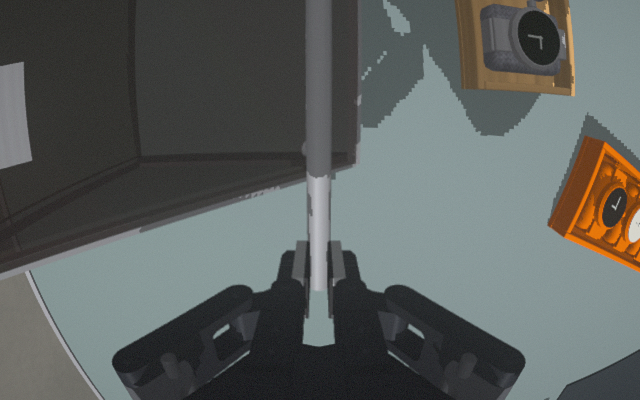

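Request:
{"api": "arm_command", "payload": {"commands": [0,0.003,-0.003,0,0,0.003,-0.003,0,0,0.003,-0.003,0,0,0.003,-0.003,0,0,0.003,-0.003,0]}}

```text
clock: 8.65
position: [595.4, 207.9, 40.5]
ee_rot: [-0.688, 0.725, -0.01, 0.015]
contact_force: [4.5, -2.0, -1.6]
gripper_width: 8.8
```

```bash
python3 -c "
from h import *
arc(.06,off=np.array([-1.5,23.8]))
save('w5.png','wrist',(200,120,440,320),2.5)
for c in ['scene']:
  for r in arm.place_of(c,'pull')[:1]:
    P=w(c,r['centre']);print(r['confidence'],w2c(P).round(1))
"
```

```text
t 8.65 case [-23.8 162.4  40.5] w [595.4 207.9  40.5] psi_case 179.95 F [ 4.5 -2.  -1.6] w 8.8 j [ 0.6   0.53 -0.22  0.02 -0.79 -0.67]
theta 0.144 rad 145.2
[-0.0001, 0.0053, -0.007, 0.0, -0.0001, 0.0045, -0.0075, 0.0, -0.0001, 0.004, -0.0077, 0.0, -0.0001, 0.0036, -0.008, 0.0, -0.0001, 0.0031, -0.0082, 0.0]
0.87 [ -9.2 155.9  49.9]
```

View pics/w5.png

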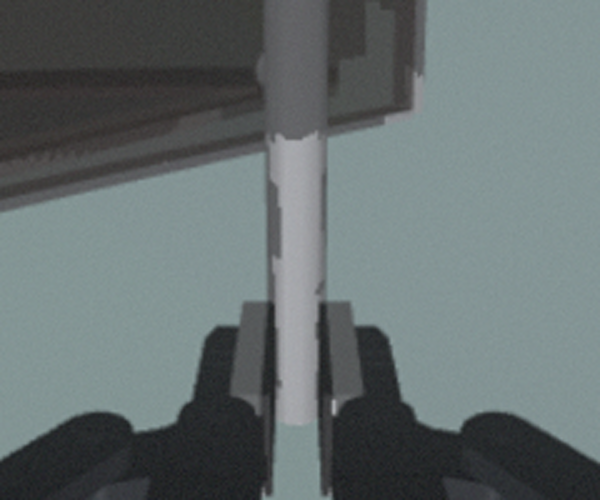

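The grip is holding and the door is rising (theta about 0.14). I'll continue the arc.

Request:
{"api": "arm_command", "payload": {"commands": [0,0.005,-0.006,0,0,0.004,-0.007,0,0,0.004,-0.007,0,0,0.004,-0.008,0,0,0.003,-0.008,0]}}

```text
clock: 9.25
position: [576.5, 209.0, 77.6]
ee_rot: [-0.688, 0.725, -0.011, 0.018]
contact_force: [4.4, -1.6, -3.5]
gripper_width: 7.7
```

```bash
python3 -c "
from h import *
arc(.07,off=np.array([-1.5,23.8]))
"
```

```text
t 9.25 case [-42.7 162.6  77.6] w [576.5 209.   77.6] psi_case 179.97 F [ 4.4 -1.6 -3.5] w 7.7 j [ 0.62  0.46 -0.23  0.02 -0.83 -0.69]
theta 0.432 rad 144.6
[-0.0001, 0.0041, -0.0094, 0.0, -0.0001, 0.0024, -0.0099, 0.0, -0.0001, 0.0017, -0.0101, 0.0, -0.0001, 0.001, -0.0101, 0.0, -0.0001, 0.0003, -0.0102, 0.0]
```

Request:
{"api": "arm_command", "payload": {"commands": [0,0.004,-0.007,0,0,0.002,-0.008,0,0,0.002,-0.008,0,0,0.001,-0.008,0,0,0.001,-0.008,0]}}

```text
clock: 9.75
position: [562.1, 209.2, 119.2]
ee_rot: [-0.689, 0.725, -0.011, 0.017]
contact_force: [-0.4, 0.9, 0.1]
gripper_width: 0.2
```

```bash
python3 -c "
from h import *
arc(.07,off=np.array([-1.5,23.8]))
save('w6.png','wrist')
save('s6.png','scene',(240,80,460,300),3)
for r in arm.place_of('scene','pull')[:1]:
    P=w('scene',r['centre']);print(r['confidence'],w2c(P).round(1))
"
```

```text
t 9.75 case [-57.1 162.  119.2] w [562.1 209.2 119.2] psi_case 179.98 F [-0.4  0.9  0.1] w 0.2 j [ 0.64  0.4  -0.22  0.02 -0.92 -0.7 ]
theta 0.728 rad 150.7
[-0.0002, -0.0049, -0.0104, 0.0, -0.0002, -0.0006, -0.0102, 0.0, -0.0002, -0.0013, -0.0101, 0.0, -0.0002, -0.002, -0.01, 0.0, -0.0002, -0.0027, -0.0098, 0.0]
0.87 [-10.9 156.3  50.7]
```

View pics/w6.png

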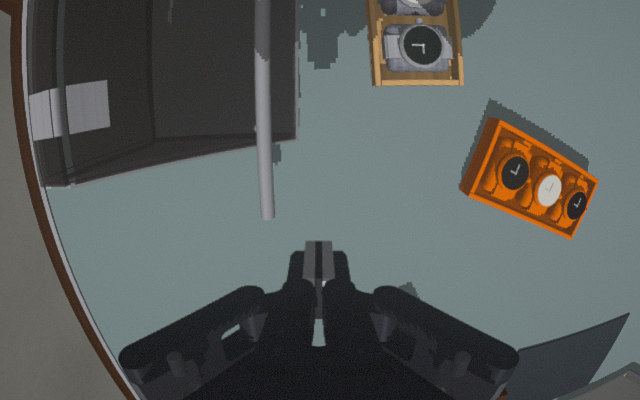

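View pics/s6.png

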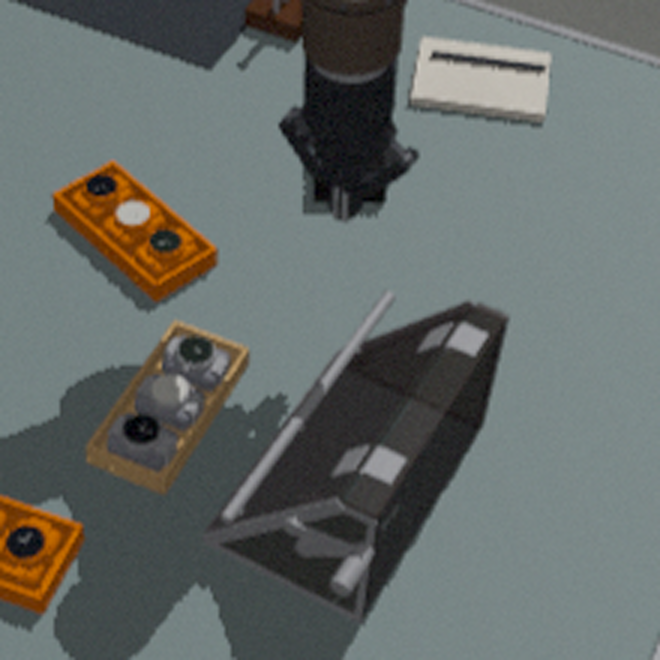

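The rail slid out toward the fingertips and the door fell shut again. I'll measure how deep the rail sat in the pads in w4 and w5.

```bash
cat >> h.py <<'E'
from scipy.spatial.transform import Rotation as Rn
def Tt(p,q):
    T=np.eye(4);T[:3,:3]=Rn.from_quat(np.array(q)/np.linalg.norm(q)).as_matrix();T[:3,3]=p;return T
def camrel():
    s=arm.read_state();return np.linalg.inv(Tt(s['position'],s['ee_rot']))@np.array(arm.camera_info('wrist')['world_from_camera'])
def wray(u,v,T):
    K=np.array(arm.camera_info('wrist')['camera_matrix'])
    a=np.array([(u-K[0,2]),(v-K[1,2])]);r=np.hypot(*a);th=r/K[0,0]
    return T[:3,:3]@np.r_[a/r*sin(th),cos(th)]
E
python3 - <<'E'
from h import *
X=camrel();print(X.round(3))
for n,p,q,u,v in [('w4',[608.6,207,24.2],[-.688,.725,-.008,.013],318,290),('w5',[595.4,207.9,40.5],[-.688,.725,-.010,.015],319.2,289.6)]:
    T=Tt(p,q)@X; d=wray(u,v,T); o=T[:3,3]
    nrm=np.array([-sin(YAW),cos(YAW),0]); P0=c2w(0,180,0)
    t=nrm@(P0-o)/(nrm@d); P=o+d*t; print(n,w2c(P).round(1),'depth',P[2]-p[2])
E
```

```text
[[ 1.00000e-03 -9.49000e-01 -3.16000e-01  8.09420e+01]
 [ 1.00000e+00  1.00000e-03  0.00000e+00  5.03000e-01]
 [-0.00000e+00 -3.16000e-01  9.49000e-01 -1.66471e+02]
 [ 0.00000e+00  0.00000e+00  0.00000e+00  1.00000e+00]]
w4 [-11.9 180.   54.3] depth 30.12635998907108
w5 [-25.9 180.   70.5] depth 30.027433628843198
```

```bash
python3 -c "
from h import *
st();print(arm.read_state()['ee_rot'])
plan([(-12,166,100,180)],10.5)
"
```

```text
t 9.9 case [-56.3 162.3 119.4] w [562.9 209.4 119.4] psi_case 179.99 F [0.4 0.1 1.2] w -0.3 j [ 0.63  0.4  -0.22  0.02 -0.92 -0.7 ]
[-0.6885781   0.72484973 -0.01081836  0.01833122]
[-0.0007, -0.0089, 0.0039, -0.0, -0.0007, -0.0089, 0.0039, -0.0, -0.0007, -0.0089, 0.0039, -0.0, -0.0007, -0.0089, 0.0039, -0.0, -0.0007, -0.0089, 0.0039, -0.0]
```

Request:
{"api": "arm_command", "payload": {"commands": [-0.001,-0.009,0.004,0,-0.001,-0.009,0.004,0,-0.001,-0.009,0.004,0,-0.001,-0.009,0.004,0,-0.001,-0.009,0.004,0], "jaw": 1}}

```text
clock: 10.4
position: [611.7, 212.1, 97.9]
ee_rot: [-0.689, 0.725, -0.01, 0.017]
contact_force: [-0.0, -0.4, 0.8]
gripper_width: 72.3
```

```bash
python3 -c "
from h import *
st();print(arm.read_state()['ee_rot'])
plan([(-12,166,6,180)],20)
"
```

```text
t 10.4 case [ -7.7 167.4  97.9] w [611.7 212.1  97.9] psi_case 179.98 F [-0.  -0.4  0.8] w 72.3 j [ 0.59  0.49 -0.12  0.02 -0.92 -0.65]
[-0.68856467  0.7249078  -0.01033001  0.01675342]
[0.0003, 0.0009, 0.0184, -0.0, 0.0003, 0.0009, 0.0184, -0.0, 0.0003, 0.0009, 0.0184, -0.0, 0.0003, 0.0009, 0.0184, -0.0, 0.0003, 0.0009, 0.0184, -0.0]
```

Request:
{"api": "arm_command", "payload": {"commands": [0,0.002,0.018,0,0,0.002,0.018,0,0,0.002,0.018,0,0,0.002,0.017,0,0,0.001,0.015,0]}}

```text
clock: 10.9
position: [612.3, 213.6, 7.3]
ee_rot: [-0.688, 0.726, -0.011, 0.018]
contact_force: [-0.1, 0.2, 0.3]
gripper_width: 85.4
```

```bash
python3 -c "
from h import *
st();print(arm.read_state()['ee_rot'])
"
```

```text
t 10.9 case [ -7.1 168.9   7.3] w [612.3 213.6   7.3] psi_case 179.86 F [-0.1  0.2  0.3] w 85.4 j [ 0.59  0.6  -0.2   0.02 -0.73 -0.66]
[-0.6877774   0.72560207 -0.01116175  0.01841993]
```

Request:
{"api": "arm_command", "payload": {"commands": [0.002,0.003,0,0,0,0,0,0,0,0,0,0,0,0,0,0,0,0,0,0], "jaw": 0}}

```text
clock: 11.4
position: [610.1, 211.0, 5.6]
ee_rot: [-0.688, 0.726, -0.011, 0.017]
contact_force: [0.3, 0.6, 0.5]
gripper_width: 11.9
```

Request:
{"api": "arm_command", "payload": {"commands": [0,0,0,0,0,0,0,0,0,0,0,0,0,0,0,0,0,0,0,0]}}

```text
clock: 11.9
position: [610.0, 211.0, 6.0]
ee_rot: [-0.688, 0.726, -0.011, 0.017]
contact_force: [1.1, 0.1, -1.1]
gripper_width: 10.2
```

```bash
python3 -c "
from h import *
st()
save('w7.png','wrist')
save('s7.png','scene',(300,120,440,240),4)
"
```

```text
t 11.9 case [ -9.4 166.3   6. ] w [610. 211.   6.] psi_case 179.82 F [ 1.1  0.1 -1.1] w 10.2 j [ 0.59  0.6  -0.21  0.02 -0.73 -0.66]
```

View pics/w7.png

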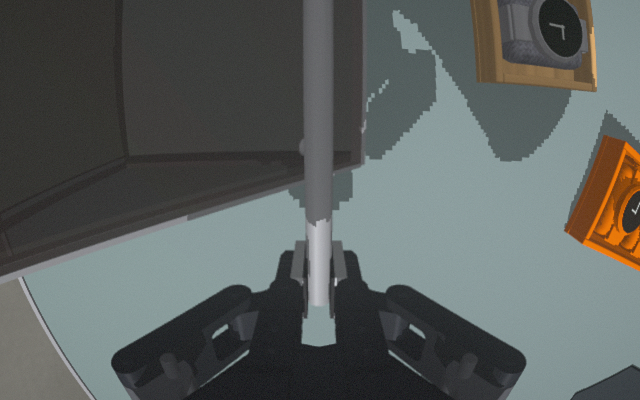

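View pics/s7.png

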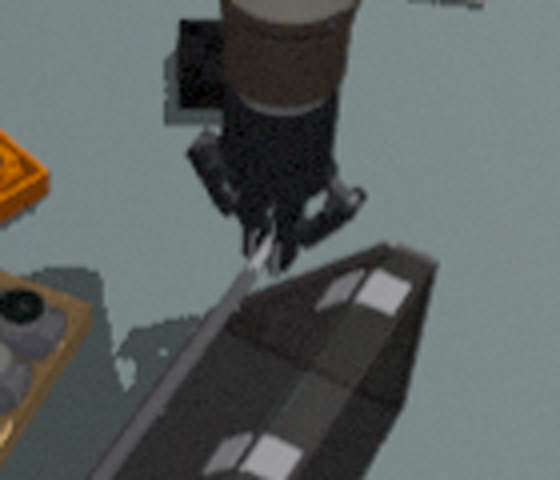

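```bash
sed -i 's/^OFF=.*/OFF=np.array([-2.6,42.0])/' h.py; sed -i 's/yt=163/yt=166/' h.py; python3 -c "
from h import *
arc(.06)
"
```

```text
t 12.0 case [ -9.3 166.2   6. ] w [610. 211.   6.] psi_case 179.82 F [ 0.5  0.9 -2.4] w 10.1 j [ 0.59  0.6  -0.21  0.02 -0.73 -0.66]
theta -0.002 rad 145.6
[0.0001, 0.006, -0.0064, 0.0, 0.0001, 0.0055, -0.0068, 0.0, 0.0001, 0.0051, -0.0071, 0.0, 0.0001, 0.0047, -0.0074, 0.0, 0.0001, 0.0042, -0.0076, 0.0]
```

Request:
{"api": "arm_command", "payload": {"commands": [0,0.006,-0.006,0,0,0.005,-0.007,0,0,0.005,-0.007,0,0,0.005,-0.007,0,0,0.004,-0.008,0]}}

```text
clock: 12.5
position: [584.8, 212.4, 42.7]
ee_rot: [-0.688, 0.726, -0.013, 0.02]
contact_force: [1.9, -0.4, -4.1]
gripper_width: 9.7
```

```bash
python3 -c "
from h import *
arc(.07)
save('w8.png','wrist',(200,120,440,360),2.4)
"
```

```text
t 12.5 case [-34.6 166.3  42.7] w [584.8 212.4  42.7] psi_case 179.86 F [ 1.9 -0.4 -4.1] w 9.7 j [ 0.62  0.51 -0.25  0.03 -0.76 -0.69]
theta 0.307 rad 144.7
[0.0001, 0.0051, -0.0088, 0.0, 0.0001, 0.0036, -0.0095, 0.0, 0.0001, 0.0029, -0.0098, 0.0, 0.0001, 0.0023, -0.0099, 0.0, 0.0001, 0.0016, -0.0101, 0.0]
```

View pics/w8.png

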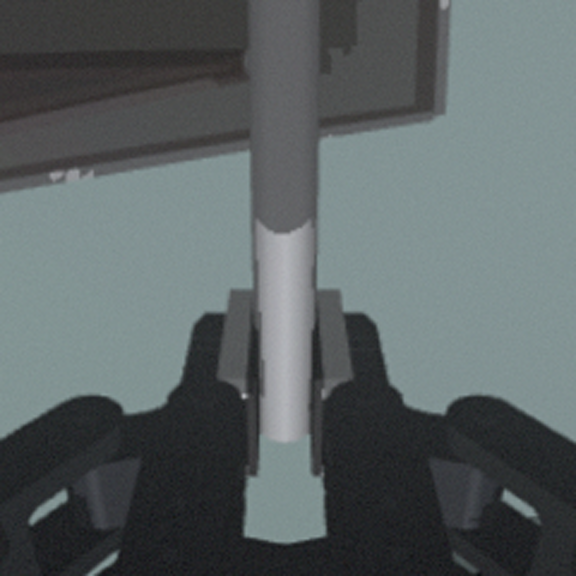

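Request:
{"api": "arm_command", "payload": {"commands": [0,0.005,-0.009,0,0,0.004,-0.01,0,0,0.003,-0.01,0,0,0.002,-0.011,0,0,0.001,-0.011,0]}}

```text
clock: 13.05
position: [569.5, 213.3, 98.3]
ee_rot: [-0.688, 0.725, -0.015, 0.025]
contact_force: [5.4, -0.1, -4.4]
gripper_width: 9.8
```

```bash
python3 -c "
from h import *
arc(.08);X=camrel();print(arm.read_state()['ee_rot'].round(3))
save('w9.png','wrist',(200,120,440,360),2.4)
"
```

```text
t 13.05 case [-49.9 166.5  98.3] w [569.5 213.3  98.3] psi_case 179.93 F [ 5.4 -0.1 -4.4] w 9.8 j [ 0.64  0.42 -0.24  0.03 -0.85 -0.71]
theta 0.708 rad 144.8
[0.0001, 0.0012, -0.0116, 0.0, 0.0001, -0.0006, -0.0116, 0.0, 0.0001, -0.0015, -0.0115, 0.0, 0.0001, -0.0025, -0.0114, 0.0, 0.0001, -0.0034, -0.0112, 0.0]
[-0.688  0.725 -0.015  0.025]
```

View pics/w9.png

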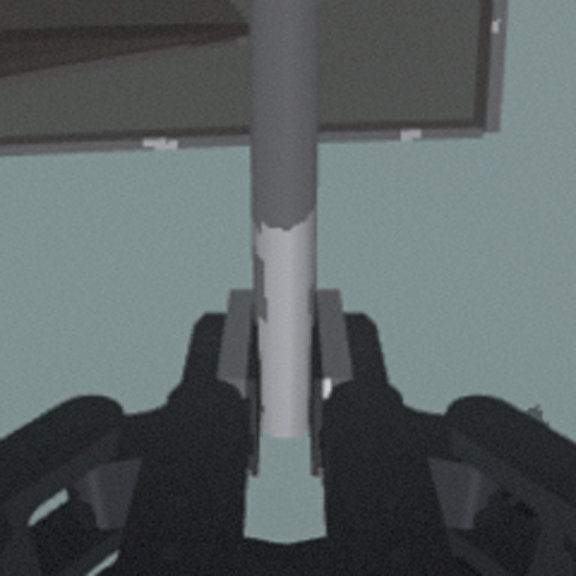

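Request:
{"api": "arm_command", "payload": {"commands": [0,0,-0.013,0,0,-0.001,-0.013,0,0,-0.003,-0.013,0,0,-0.004,-0.013,0,0,-0.005,-0.013,0]}}

```text
clock: 13.6
position: [577.7, 213.0, 163.3]
ee_rot: [-0.688, 0.725, -0.013, 0.026]
contact_force: [7.7, -0.3, -8.5]
gripper_width: 9.5
```

```bash
python3 -c "
from h import *
arc(.1);print(arm.read_state()['ee_rot'].round(3))
"
```

```text
t 13.6 case [-41.7 166.6 163.3] w [577.7 213.  163.3] psi_case 179.89 F [ 7.7 -0.3 -8.5] w 9.5 j [ 0.63  0.37 -0.14  0.02 -1.01 -0.69]
theta 1.16 rad 147.1
[0.0001, -0.0075, -0.0127, 0.0, 0.0001, -0.0074, -0.0125, 0.0, 0.0001, -0.0086, -0.0117, 0.0, 0.0001, -0.0098, -0.0108, 0.0, 0.0001, -0.0108, -0.0098, 0.0]
[-0.688  0.725 -0.013  0.026]
```

Request:
{"api": "arm_command", "payload": {"commands": [0,-0.008,-0.012,0,0,-0.008,-0.012,0,0,-0.009,-0.011,0,0,-0.01,-0.01,0,0,-0.011,-0.009,0]}}

```text
clock: 14.1
position: [603.5, 211.5, 210.9]
ee_rot: [-0.688, 0.726, 0.0, 0.01]
contact_force: [-9.7, 3.1, 1.9]
gripper_width: 9.5
```

```bash
python3 -c "
from h import *
arc(.09);print(arm.read_state()['ee_rot'].round(3))
save('w10.png','wrist',(200,120,440,360),2.4)
"
```

```text
t 14.1 case [-15.8 166.4 210.9] w [603.5 211.5 210.9] psi_case 179.85 F [-9.7  3.1  1.9] w 9.5 j [ 0.59  0.4   0.04 -0.   -1.19 -0.64]
theta 1.525 rad 150.9
[0.0, -0.0132, -0.0056, 0.0, 0.0001, -0.0101, -0.0083, 0.0, 0.0001, -0.0108, -0.0074, 0.0, 0.0, -0.0115, -0.0063, 0.0, 0.0, -0.012, -0.0053, 0.0]
[-0.688  0.726  0.     0.01 ]
```

View pics/w10.png

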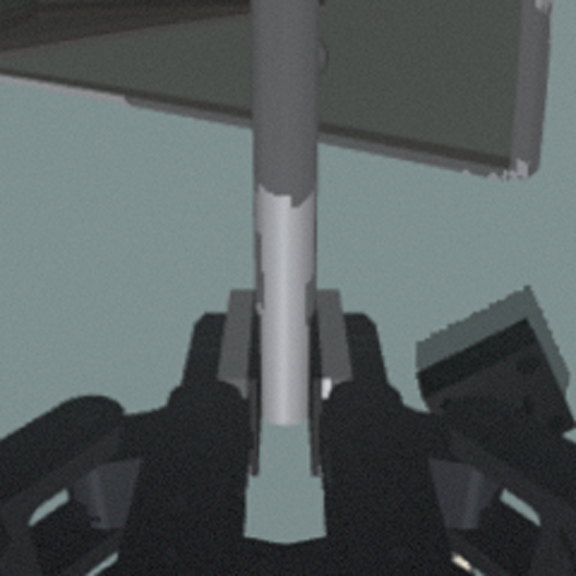

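```bash
python3 -c "
from h import *
arc(.08,off=np.array([-1,38]))
"
```

```text
t 14.15 case [-14.  166.5 212.8] w [605.3 211.5 212.8] psi_case 179.86 F [-8.8  2.3  4.7] w 9.5 j [ 0.59  0.4   0.04 -0.   -1.19 -0.64]
theta 1.53 rad 147.1
[0.0001, -0.0093, -0.0072, 0.0, 0.0001, -0.0089, -0.0075, 0.0, 0.0001, -0.0095, -0.0067, 0.0, 0.0001, -0.01, -0.0059, 0.0, 0.0001, -0.0105, -0.0051, 0.0]
```

Request:
{"api": "arm_command", "payload": {"commands": [0,-0.009,-0.007,0,0,-0.009,-0.007,0,0,-0.009,-0.007,0,0,-0.01,-0.006,0,0,-0.01,-0.005,0]}}

```text
clock: 14.65
position: [634.7, 209.7, 240.0]
ee_rot: [-0.689, 0.725, 0.012, -0.005]
contact_force: [-5.7, 0.6, 2.9]
gripper_width: 9.4
```

```bash
python3 -c "
from h import *
arc(.07,off=np.array([-1,38]));print(arm.read_state()['ee_rot'].round(3))
"
```

```text
t 14.65 case [ 15.4 166.2 240. ] w [634.7 209.7 240. ] psi_case 180.02 F [-5.7  0.6  2.9] w 9.4 j [ 0.55  0.45  0.2  -0.02 -1.34 -0.6 ]
theta 1.801 rad 149.7
[0.0001, -0.011, -0.0015, 0.0, 0.0001, -0.0092, -0.0043, 0.0, 0.0001, -0.0095, -0.0037, 0.0, 0.0001, -0.0097, -0.003, 0.0, 0.0001, -0.0099, -0.0023, 0.0]
[-0.689  0.725  0.012 -0.005]
```

Request:
{"api": "arm_command", "payload": {"commands": [0,-0.01,-0.003,0,0,-0.01,-0.003,0,0,-0.01,-0.003,0,0,-0.01,-0.003,0,0,-0.01,-0.002,0]}}

```text
clock: 15.15
position: [672.5, 207.6, 258.3]
ee_rot: [-0.69, 0.723, 0.02, -0.016]
contact_force: [-4.5, 0.4, 3.4]
gripper_width: 9.8
```

```bash
python3 -c "
from h import *
arc(.05,off=np.array([-1,36]));print(arm.read_state()['ee_rot'].round(3))
save('w11.png','wrist',(200,120,440,360),2.4)
save('s11.png','scene',(280,100,460,300),3)
"
```

```text
t 15.15 case [ 53.2 166.1 258.3] w [672.5 207.6 258.3] psi_case 180.26 F [-4.5  0.4  3.4] w 9.8 j [ 0.51  0.53  0.37 -0.03 -1.46 -0.56]
theta 2.076 rad 149.7
[0.0001, -0.0081, 0.0021, 0.0, 0.0001, -0.0071, -0.0014, 0.0, 0.0, -0.0034, -0.0005, 0.0, 0.0, 0.0, -0.0, 0.0, 0.0, 0.0, -0.0, 0.0]
[-0.69   0.723  0.02  -0.016]
```

View pics/w11.png

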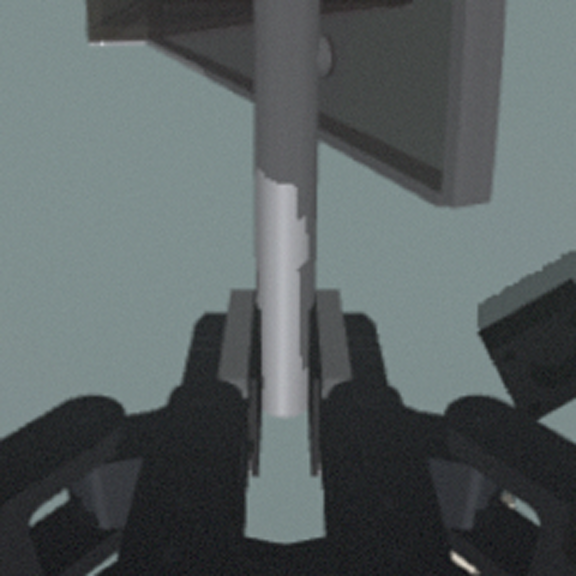

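View pics/s11.png

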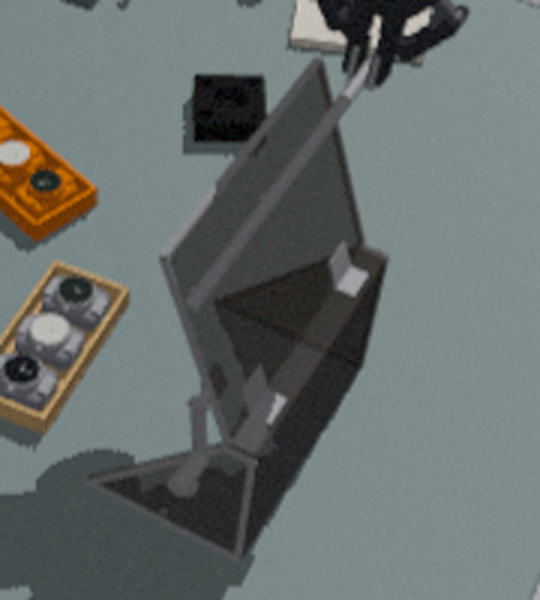

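Request:
{"api": "arm_command", "payload": {"commands": [0,-0.008,0,0,0,-0.007,0,0,0,-0.006,0,0,0,-0.005,0,0,0,-0.004,0,0]}}

```text
clock: 15.75
position: [685.7, 206.7, 262.0]
ee_rot: [-0.691, 0.721, 0.031, -0.031]
contact_force: [-10.9, 1.5, 4.2]
gripper_width: 9.5
```

```bash
python3 -c "
from h import *
st()
save('s12.png','scene',(280,100,460,300),3)
"
```

```text
t 15.75 case [ 66.5 165.9 262. ] w [685.7 206.7 262. ] psi_case 180.51 F [-10.9   1.5   4.2] w 9.5 j [ 0.5   0.57  0.47 -0.04 -1.54 -0.54]
```

View pics/s12.png

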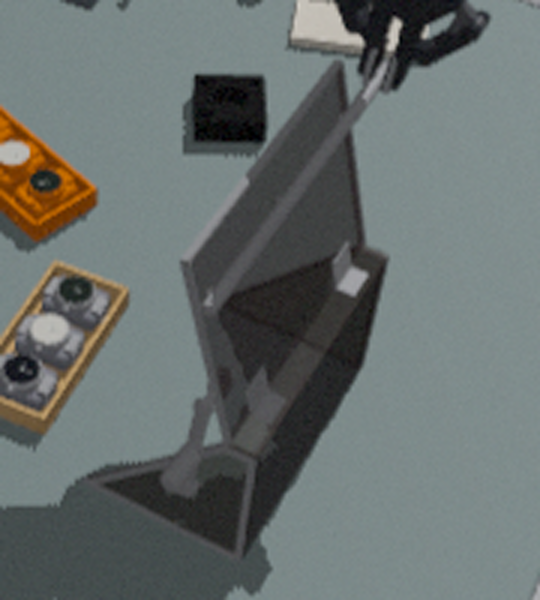

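Request:
{"api": "arm_command", "payload": {"commands": [0,-0.008,-0.001,0,0,-0.008,-0.001,0,0,-0.008,0,0,0,0,0,0,0,0,0,0]}}

```text
clock: 16.3
position: [682.6, 206.5, 262.1]
ee_rot: [-0.693, 0.717, 0.05, -0.059]
contact_force: [-0.7, -0.9, -0.8]
gripper_width: 9.3
```

```bash
python3 -c "
from h import *
st();print(arm.read_state()['ee_rot'].round(3))
save('t13.png','top',(260,110,400,250),4)
for c in ['top']:
 for t in ['knob','pull']:
  for r in arm.place_of(c,t)[:2]:
    P=w(c,r['centre']);print(t,round(r['confidence'],2),w2c(P).round(1))
"
```

```text
t 16.3 case [ 63.4 165.4 262.1] w [682.6 206.5 262.1] psi_case 180.87 F [-0.7 -0.9 -0.8] w 9.3 j [ 0.49  0.61  0.53 -0.06 -1.63 -0.52]
[-0.693  0.717  0.05  -0.059]
knob 0.65 [  71.3 -153.2  144.3]
knob 0.55 [ 92.1   3.4 153.9]
pull 0.79 [ 65.8 150.  297.2]
```

View pics/t13.png

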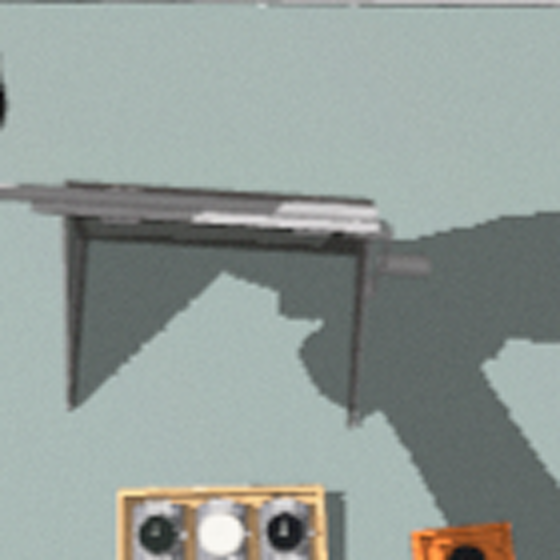

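The door stands with no force on the tool, and the network puts the knob near its locked position (71,144). I'll release and check that it holds.

Request:
{"api": "arm_command", "payload": {"commands": [0,0,0,0,0,0,0,0,0,0,0,0,0,0,0,0,0,0,0,0], "jaw": 1}}

```text
clock: 16.95
position: [684.6, 206.3, 261.8]
ee_rot: [-0.693, 0.717, 0.049, -0.057]
contact_force: [-0.1, -0.1, -0.9]
gripper_width: 80.8
```

```bash
python3 -c "
from h import *
st();print(arm.read_state()['ee_rot'].round(3))
save('s14.png','scene',(280,100,460,300),3)
for c in ['scene']:
 for t in ['knob','pull']:
  for r in arm.place_of(c,t)[:2]:
    P=w(c,r['centre']);print(t,round(r['confidence'],2),w2c(P).round(1))
"
```

```text
t 16.95 case [ 65.4 165.4 261.8] w [684.6 206.3 261.8] psi_case 180.92 F [-0.1 -0.1 -0.9] w 80.8 j [ 0.49  0.61  0.54 -0.06 -1.63 -0.52]
[-0.693  0.717  0.049 -0.057]
knob 0.66 [  67.2 -148.2  143.1]
knob 0.52 [ 92.6   2.4 150.1]
pull 0.92 [ 62.7 151.7 292.2]
```

View pics/s14.png

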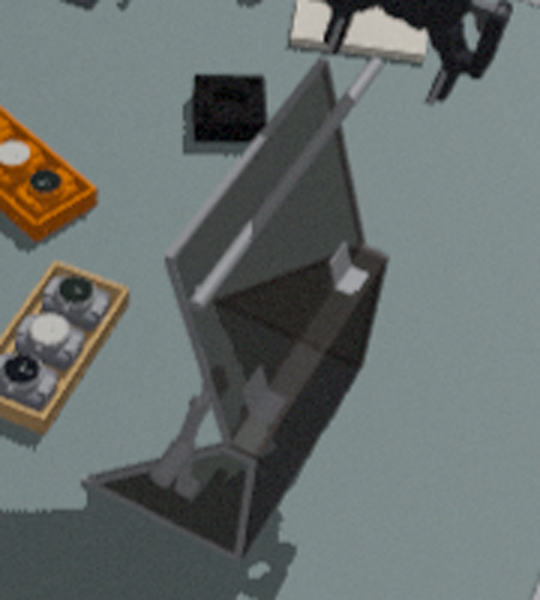

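The pull sits at (63,292), the locked position. I'll raise clear and check again.

Request:
{"api": "arm_command", "payload": {"commands": [0,0,-0.015,0,0,0,-0.015,0,0,0,-0.015,0,0,0,-0.02,0,-0.015,0,-0.02,0]}}

```text
clock: 17.6
position: [696.7, 220.5, 345.5]
ee_rot: [-0.692, 0.718, 0.05, -0.061]
contact_force: [0.3, 0.7, -0.1]
gripper_width: 84.8
```

```bash
python3 -c "
from h import *
st();print(arm.read_state()['ee_rot'].round(3))
save('s15.png','scene',(280,60,460,260),3)
for c in ['scene']:
 for t in ['pull']:
  for r in arm.place_of(c,t)[:2]:
    P=w(c,r['centre']);print(t,round(r['confidence'],2),w2c(P).round(1))
"
```

```text
t 17.6 case [ 76.8 180.1 345.5] w [696.7 220.5 345.5] psi_case 180.79 F [ 0.3  0.7 -0.1] w 84.8 j [ 0.5   0.66  0.81 -0.07 -1.87 -0.55]
[-0.692  0.718  0.05  -0.061]
pull 0.88 [ 62.6 154.3 290.4]
```

View pics/s15.png

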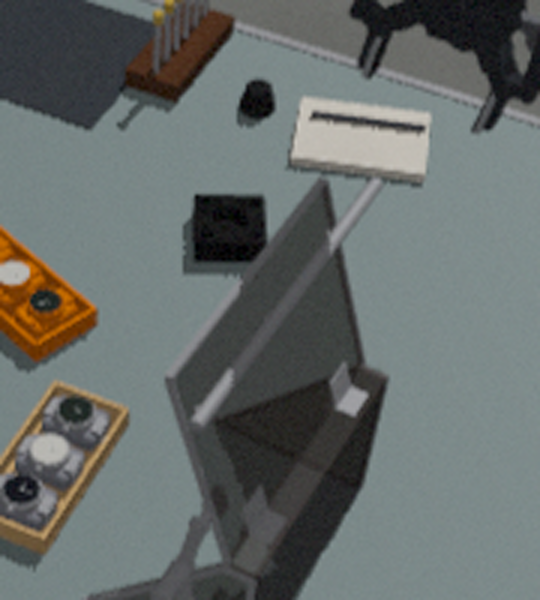

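```bash
cat >> h.py <<'E'
def plan(wps,step=45,rs=8.0):
    s=arm.read_state();p=np.array(s['position']);y=degrees(psi());out=[]
    R0=Rn.from_quat(s['ee_rot']).as_matrix();rt=0
    for x,yy,z,ps in wps:
        T=c2w(x,yy,z);ty=y if ps is None else ps+degrees(YAW)
        dy=(ty-y+180)%360-180
        n=max(1,ceil(np.linalg.norm(T-p)/step),ceil(abs(dy)/rs))
        for k in range(n):
            D=(T-p)/n; R=R0@Rn.from_euler('z',rt,degrees=True).as_matrix(); v=R.T@D/1000
            out.append([*v.round(4),round(-dy/n,1)]); rt+=-dy/n
        p=T;y+=dy
    for i in range(0,len(out),5): print([float(v) for r in out[i:i+5] for v in r])
def tilt():
    print('toolz',Rn.from_quat(arm.read_state()['ee_rot']).as_matrix()[:,2].round(3))
E
python3 -c "
from h import *
st();tilt()
plan([(-60,180,340,180),(-210,-13,200,90)])
"
```

```text
t 17.7 case [ 77.5 183.2 346.6] w [697.6 223.5 346.6] psi_case 181.01 F [-0.4 -0.2  0. ] w 85.5 j [ 0.5   0.66  0.82 -0.07 -1.87 -0.55]
toolz [-0.151 -0.01  -0.988]
[0.0001, 0.0337, 0.0068, 0.3, 0.0002, 0.0337, 0.0068, 0.3, 0.0004, 0.0337, 0.0068, 0.3, 0.0005, 0.0337, 0.0068, 0.3, 0.0158, 0.0106, 0.0137, 7.5]
[0.0171, 0.0084, 0.0137, 7.5, 0.0181, 0.0061, 0.0137, 7.5, 0.0187, 0.0037, 0.0137, 7.5, 0.019, 0.0013, 0.0137, 7.5, 0.019, -0.0012, 0.0137, 7.5]
[0.0187, -0.0037, 0.0137, 7.5, 0.0181, -0.0061, 0.0137, 7.5, 0.0171, -0.0084, 0.0137, 7.5, 0.0159, -0.0106, 0.0137, 7.5, 0.0143, -0.0126, 0.0137, 7.5]
[0.0126, -0.0143, 0.0137, 7.5]
```

Request:
{"api": "arm_command", "payload": {"commands": [0,0.034,0.007,0,0,0.034,0.007,0,0,0.034,0.007,0,0,0.034,0.007,0,0,0,0,0]}}

```text
clock: 18.2
position: [553.5, 226.9, 329.2]
ee_rot: [-0.693, 0.717, 0.052, -0.064]
contact_force: [-0.1, -1.0, 0.8]
gripper_width: 85.6
```

```bash
python3 -c "
from h import *
st();tilt()
"
```

```text
t 18.2 case [-66.5 179.2 329.2] w [553.5 226.9 329.2] psi_case 180.91 F [-0.1 -1.   0.8] w 85.6 j [ 0.61  0.38  0.32 -0.08 -1.65 -0.65]
toolz [-0.163 -0.014 -0.986]
```

Tilt has built up: tool z is (-0.163, …), so the tips lean toward the robot. It came from pushing under load and must be undone before I work under the raised door. I'll press the open fingers on the clear desk left of the case and drag them toward -x.

```bash
python3 -c "
from h import *
st();tilt()
plan([(-50,180,30,180)],30)
"
```

```text
t 18.2 case [-66.5 179.2 329.2] w [553.5 226.9 329.2] psi_case 180.91 F [-0.1 -1.   0.8] w 85.6 j [ 0.61  0.38  0.32 -0.08 -1.65 -0.65]
toolz [-0.163 -0.014 -0.986]
[-0.0006, -0.0065, 0.0292, 0.1, -0.0006, -0.0065, 0.0292, 0.1, -0.0007, -0.0065, 0.0292, 0.1, -0.0007, -0.0065, 0.0292, 0.1, -0.0007, -0.0065, 0.0292, 0.1]
[-0.0007, -0.0065, 0.0292, 0.1, -0.0007, -0.0065, 0.0292, 0.1, -0.0007, -0.0065, 0.0292, 0.1, -0.0007, -0.0065, 0.0292, 0.1, -0.0007, -0.0065, 0.0292, 0.1]
```

Request:
{"api": "arm_command", "payload": {"commands": [-0.001,-0.006,0.029,0,-0.001,-0.006,0.029,0,-0.001,-0.006,0.029,0,-0.001,-0.006,0.029,0,-0.001,-0.006,0.029,0]}}

```text
clock: 18.7
position: [563.0, 229.0, 181.7]
ee_rot: [-0.694, 0.716, 0.05, -0.057]
contact_force: [-0.2, 0.9, -0.6]
gripper_width: 85.6
```

Request:
{"api": "arm_command", "payload": {"commands": [-0.001,-0.006,0.029,0,-0.001,-0.006,0.029,0,-0.001,-0.006,0.029,0,-0.001,-0.006,0.024,0,0,-0.004,0.015,0]}}

```text
clock: 19.2
position: [572.1, 228.5, 42.5]
ee_rot: [-0.693, 0.717, 0.05, -0.059]
contact_force: [0.2, -0.5, -0.3]
gripper_width: 85.5
```

```bash
python3 -c "
from h import *
st();tilt()
"
```

```text
t 19.2 case [-48.  181.8  42.5] w [572.1 228.5  42.5] psi_case 180.93 F [ 0.2 -0.5 -0.3] w 85.5 j [ 0.6   0.6  -0.06 -0.09 -1.05 -0.58]
toolz [-0.154 -0.01  -0.988]
```

Request:
{"api": "arm_command", "payload": {"commands": [0,-0.002,0.014,0,0,-0.002,0.014,0,0,-0.001,0.01,0,0,0.003,0.006,0,0,0.006,0.006,0]}}

```text
clock: 19.7
position: [560.7, 226.7, -12.3]
ee_rot: [-0.692, 0.717, 0.05, -0.061]
contact_force: [-1.0, -0.9, -0.1]
gripper_width: 85.3
```

```bash
python3 -c "
from h import *
st();tilt()
"
```

```text
t 19.7 case [-59.4 179.4 -12.3] w [560.7 226.7 -12.3] psi_case 180.83 F [-1.  -0.9 -0.1] w 85.3 j [ 0.61  0.65 -0.12 -0.1  -0.94 -0.58]
toolz [-0.156 -0.012 -0.988]
```

Request:
{"api": "arm_command", "payload": {"commands": [0,0.006,0.007,0,0,0.006,0.007,0,0,0.008,0.008,0,0,0.008,0.008,0,0,0.008,0.008,0]}}

```text
clock: 20.2
position: [537.5, 231.8, -31.4]
ee_rot: [-0.697, 0.715, 0.038, -0.041]
contact_force: [8.2, -7.5, 20.6]
gripper_width: 85.4
```

```bash
python3 -c "
from h import *
st();tilt()
save('s16.png','scene',(260,60,460,240),3.5)
"
```

```text
t 20.2 case [-82.8 183.3 -31.4] w [537.5 231.8 -31.4] psi_case 181.5 F [ 8.2 -7.5 20.6] w 85.4 j [ 0.65  0.63 -0.23 -0.09 -0.8  -0.6 ]
toolz [-0.112 -0.002 -0.994]
```

View pics/s16.png

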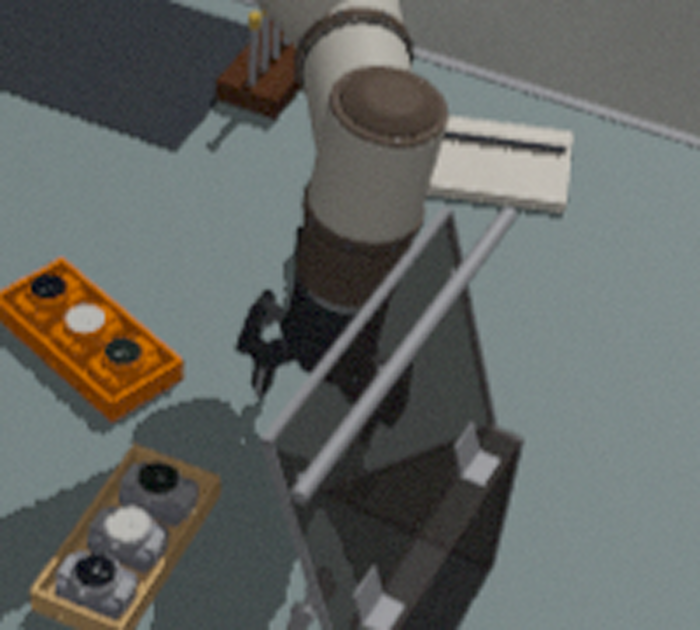

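Request:
{"api": "arm_command", "payload": {"commands": [0,0.008,0.007,0,0,0.008,0.007,0,0,0.008,0.006,0,0,0.008,0.006,0,0,0.006,0.006,0]}}

```text
clock: 20.75
position: [529.7, 243.5, -35.1]
ee_rot: [-0.703, 0.711, 0.023, -0.002]
contact_force: [4.3, -7.9, 17.6]
gripper_width: 85.4
```

```bash
python3 -c "
from h import *
st();tilt()
"
```

```text
t 20.75 case [-91.2 194.6 -35.1] w [529.7 243.5 -35.1] psi_case 182.32 F [ 4.3 -7.9 17.6] w 85.4 j [ 0.68  0.6  -0.31 -0.07 -0.67 -0.64]
toolz [-0.035  0.029 -0.999]
```

Request:
{"api": "arm_command", "payload": {"commands": [0.005,0.007,0.005,0,0.005,0.007,0.005,0,0.005,0.007,0.004,0,0.004,0.006,0.003,0,0,0,-0.02,0]}}

```text
clock: 21.25
position: [524.4, 240.1, -16.1]
ee_rot: [0.708, -0.706, -0.014, -0.03]
contact_force: [-0.3, -0.2, -0.6]
gripper_width: 85.5
```

```bash
python3 -c "
from h import *
st();tilt()
save('s17.png','scene',(260,60,460,240),3.5)
"
```

```text
t 21.25 case [-96.3 191.  -16.1] w [524.4 240.1 -16.1] psi_case -176.96 F [-0.3 -0.2 -0.6] w 85.5 j [ 0.69  0.54 -0.38 -0.06 -0.6  -0.64]
toolz [ 0.022  0.063 -0.998]
```

View pics/s17.png

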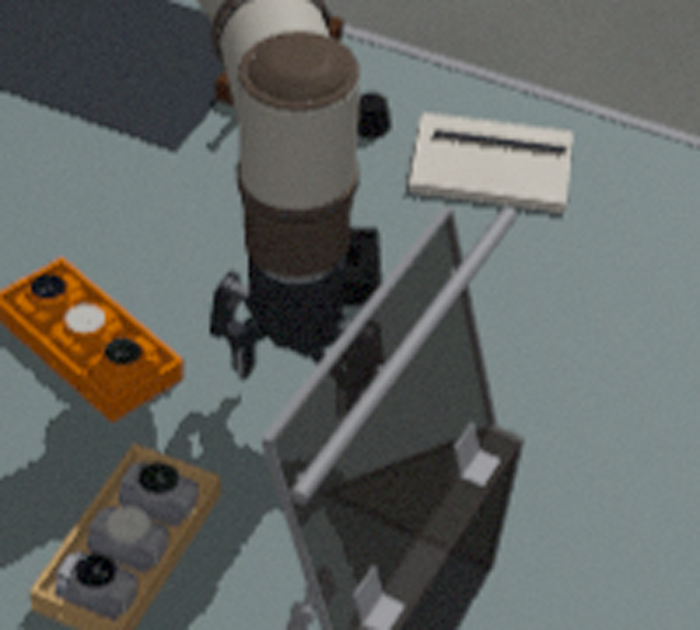

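```bash
python3 -c "
from h import *
X=camrel();K=np.array(arm.camera_info('wrist')['camera_matrix'])
def pr(P):
    c=np.linalg.inv(X)@np.r_[P,1];th=atan2(np.hypot(*c[:2]),c[2]);return (K[:2,2]+K[0,0]*th*c[:2]/np.hypot(*c[:2])).round(1)
print('closed tip',pr([11,0,0]),pr([-11,0,0]))
for d in (5,13,20,27,35):
    print(d,'inner',pr([11,-42.5,-d]),'outer',pr([11,-57,-d]))
plan([(-96,185,110,180),(-215,-13,110,90)],40)
save('w17.png','wrist',(160,200,480,400),2.4)
"
```

```text
closed tip [317.2 218.8] [317.2 251.9]
5 inner [243.7 221.6] outer [220.1 221.2]
13 inner [240.5 227.3] outer [216.1 226.8]
20 inner [237.6 232.6] outer [212.3 232. ]
27 inner [234.4 238.4] outer [208.3 237.6]
35 inner [230.5 245.6] outer [203.3 244.5]
[-0.0001, -0.0001, -0.0304, 0.8, -0.0001, -0.0001, -0.0304, 0.8, -0.0001, -0.0001, -0.0304, 0.8, -0.0001, -0.0001, -0.0304, 0.8, 0.0164, 0.0099, -0.0014, 7.5]
[0.0176, 0.0077, -0.0014, 7.5, 0.0184, 0.0053, -0.0014, 7.5, 0.019, 0.0029, -0.0014, 7.5, 0.0192, 0.0004, -0.0014, 7.5, 0.0191, -0.0021, -0.0014, 7.5]
[0.0186, -0.0046, -0.0014, 7.5, 0.0179, -0.007, -0.0014, 7.5, 0.0168, -0.0093, -0.0014, 7.5, 0.0155, -0.0114, -0.0014, 7.5, 0.0138, -0.0133, -0.0014, 7.5]
[0.012, -0.015, -0.0014, 7.5]
```

View pics/w17.png

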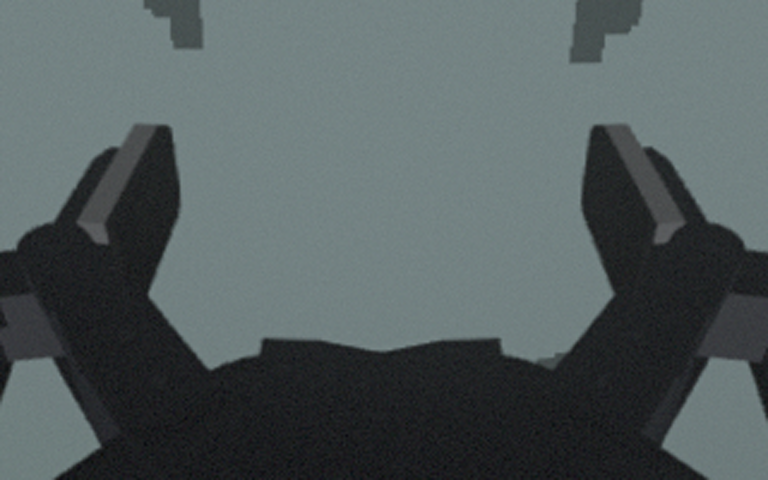

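Request:
{"api": "arm_command", "payload": {"commands": [0,0,-0.03,0.8,0,0,-0.03,0.8,0,0,-0.03,0.8,0,0,-0.03,0.8,0.016,0.01,0,7.5]}}

```text
clock: 21.85
position: [510.7, 219.4, 108.6]
ee_rot: [-0.638, 0.769, 0.017, 0.032]
contact_force: [0.4, -0.5, 0.8]
gripper_width: 85.5
```

Request:
{"api": "arm_command", "payload": {"commands": [0.018,0.008,-0.001,7.5,0.018,0.005,-0.001,7.5,0.019,0.003,-0.001,7.5,0.019,0,-0.001,7.5,0.019,-0.002,-0.001,7.5]}}

```text
clock: 22.35
position: [450.8, 138.3, 105.6]
ee_rot: [-0.345, 0.938, 0.028, 0.025]
contact_force: [-0.2, 0.7, 0.6]
gripper_width: 85.5
```

Request:
{"api": "arm_command", "payload": {"commands": [0.019,-0.005,-0.001,7.5,0.018,-0.007,-0.001,7.5,0.017,-0.009,-0.001,7.5,0.015,-0.011,-0.001,7.5,0.014,-0.013,-0.001,7.5]}}

```text
clock: 22.85
position: [386.9, 57.7, 101.3]
ee_rot: [-0.011, 0.999, 0.035, 0.013]
contact_force: [-0.6, 0.3, 0.6]
gripper_width: 85.1
```

```bash
python3 -c "
from h import *
st();tilt()
plan([(-225,-15,90,90)],25)
"
```

```text
t 22.85 case [-224.3    1.7  101.3] w [386.9  57.7 101.3] psi_case 94.26 F [-0.6  0.3  0.6] w 85.1 j [ 0.53  0.09 -0.68 -0.07 -0.75 -2.02]
toolz [ 0.025  0.07  -0.997]
[0.0022, -0.0174, 0.0101, 4.3]
```

```bash
python3 -c "
from h import *
plan([(-222,-15,40,90),(-220,-15,-24,90)],25)
"
```

```text
[0.0002, -0.007, 0.02, 1.4, -0.0, -0.007, 0.02, 1.4, -0.0002, -0.007, 0.02, 1.4, -0.0002, -0.0015, 0.0213, -0.0, -0.0002, -0.0015, 0.0213, -0.0]
[-0.0002, -0.0015, 0.0213, -0.0]
```

Request:
{"api": "arm_command", "payload": {"commands": [0,-0.007,0.02,1.4,0,-0.007,0.02,1.4,0,-0.007,0.02,1.4,0,-0.002,0.021,0,0,-0.001,0.021,0]}}

```text
clock: 23.35
position: [386.7, 39.4, -3.2]
ee_rot: [0.029, 0.999, 0.038, 0.016]
contact_force: [0.7, 0.1, 0.4]
gripper_width: 85.7
```

```bash
python3 -c "
from h import *
st();tilt()
plan([(-215,-15,-25,90)],25)
save('w18.png','wrist')
save('t18.png','top',(250,130,400,310),3.3)
for r in arm.place_of('top','tray_mid'): print(r['confidence'],w2c(w('top',r['centre'])).round(1))
"
```

```text
t 23.35 case [-223.5  -16.5   -3.2] w [386.7  39.4  -3.2] psi_case 89.71 F [0.7 0.1 0.4] w 85.7 j [ 0.48  0.3  -0.8  -0.13 -0.42 -1.99]
toolz [ 0.033  0.075 -0.997]
[-0.0079, -0.0001, 0.0221, -0.3]
0.86 [-132.2  -14.    11.9]
0.57 [-198.7 -230.    12.4]
```

View pics/w18.png

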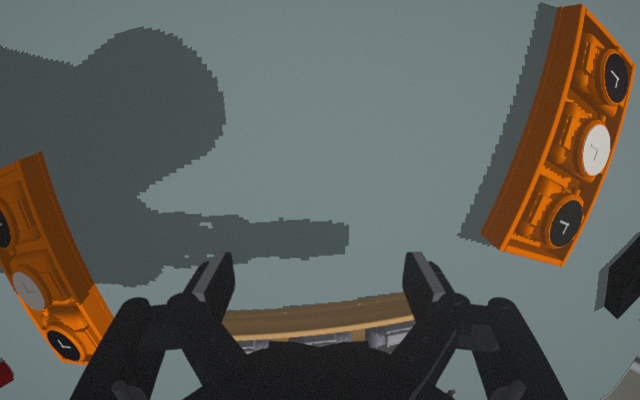

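View pics/t18.png

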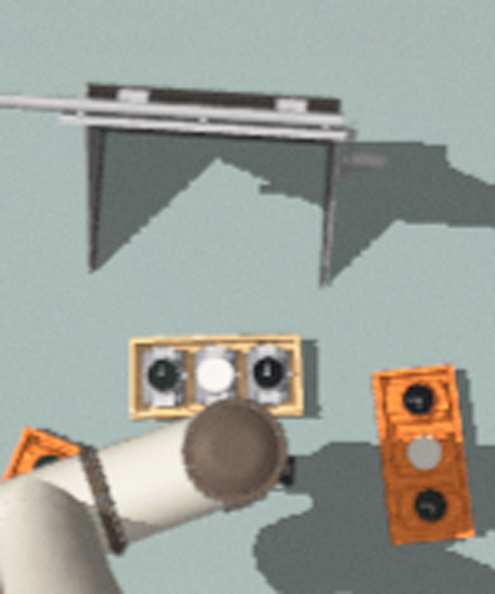

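Request:
{"api": "arm_command", "payload": {"commands": [0,0,0.011,0,0,0,0.01,0,-0.01,0,0,0,-0.01,0,0,0,-0.01,0,0,0]}}

```text
clock: 24.0
position: [420.4, 40.6, -20.2]
ee_rot: [0.027, 0.999, 0.038, 0.017]
contact_force: [-0.2, 0.6, 0.3]
gripper_width: 85.4
```

```bash
python3 -c "
from h import *
st();tilt()
plan([(-20,-15,-25,90)],25)
"
```

```text
t 24.0 case [-189.9  -13.7  -20.2] w [420.4  40.6 -20.2] psi_case 89.95 F [-0.2  0.6  0.3] w 85.4 j [ 0.44  0.37 -0.73 -0.14 -0.41 -1.94]
toolz [ 0.036  0.076 -0.996]
[-0.0242, -0.0002, 0.0015, -0.0, -0.0242, -0.0002, 0.0015, -0.0, -0.0242, -0.0002, 0.0015, -0.0, -0.0242, -0.0002, 0.0015, -0.0, -0.0242, -0.0002, 0.0015, -0.0]
[-0.0242, -0.0002, 0.0015, -0.0, -0.0242, -0.0002, 0.0015, -0.0]
```

Request:
{"api": "arm_command", "payload": {"commands": [-0.012,0,0.002,0,-0.014,0,0.002,0,-0.016,0,0.001,0,-0.016,0,0.001,0,-0.016,0,0.001,0]}}

```text
clock: 24.5
position: [495.5, 34.9, -23.0]
ee_rot: [0.028, 0.999, 0.038, 0.013]
contact_force: [-3.3, 0.1, 1.7]
gripper_width: 85.7
```

```bash
python3 -c "
from h import *
st();tilt()
save('t19.png','top',(250,130,400,310),3.3)
for r in arm.place_of('top','tray_mid'): print(r['confidence'],w2c(w('top',r['centre'])).round(1))
"
```

```text
t 24.5 case [-114.7  -15.5  -23. ] w [495.5  34.9 -23. ] psi_case 89.81 F [-3.3  0.1  1.7] w 85.7 j [ 0.35  0.47 -0.55 -0.12 -0.51 -1.87]
toolz [ 0.028  0.075 -0.997]
0.73 [-143.4  353.4    2. ]
0.65 [-200.  -228.8   10. ]
0.59 [-65.  -18.   11.3]
0.51 [-290.   153.4   14.9]
```

View pics/t19.png

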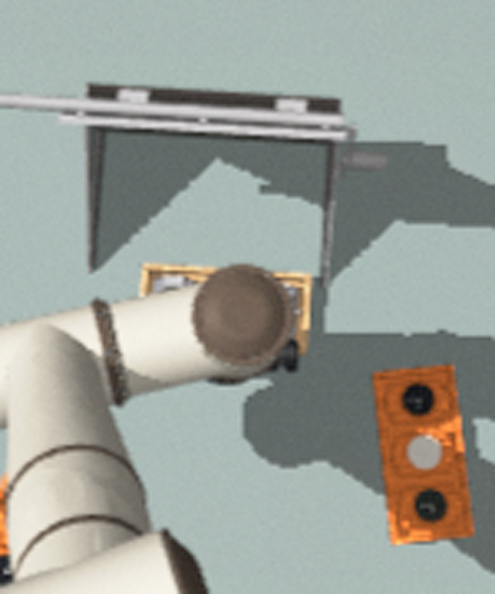

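Request:
{"api": "arm_command", "payload": {"commands": [-0.012,0.002,0,0,-0.012,0.002,0,0,-0.012,0.002,0,0,-0.012,0.002,0,0,-0.006,0.001,0,0]}}

```text
clock: 25.1
position: [551.8, 40.2, -20.9]
ee_rot: [0.029, 0.999, 0.038, 0.012]
contact_force: [-2.2, -1.0, -0.4]
gripper_width: 85.5
```

```bash
python3 -c "
from h import *
st();tilt()
save('s20.png','scene',(230,120,450,320),3)
"
```

```text
t 25.1 case [-58.7  -7.3 -20.9] w [551.8  40.2 -20.9] psi_case 89.64 F [-2.2 -1.  -0.4] w 85.5 j [ 0.33  0.53 -0.41 -0.11 -0.59 -1.86]
toolz [ 0.027  0.075 -0.997]
```

View pics/s20.png

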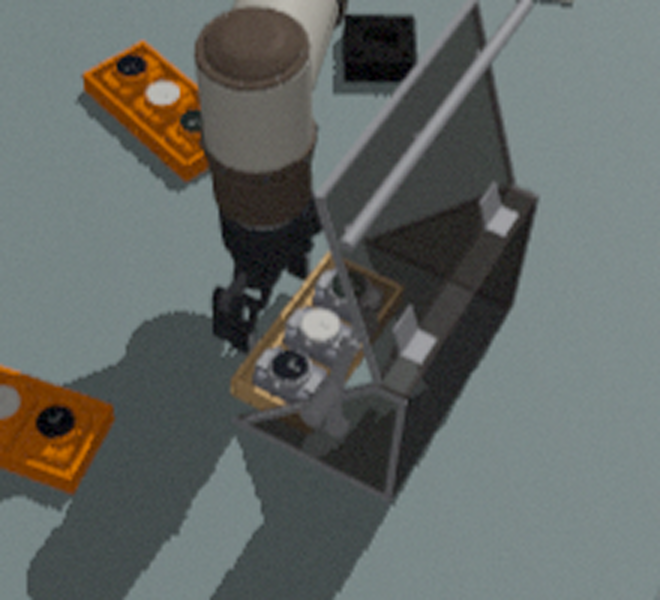

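Request:
{"api": "arm_command", "payload": {"commands": [-0.008,0.001,0,0,-0.008,0.001,0,0,-0.005,0,0,0,0,0,0,0,0,0,0,0]}}

```text
clock: 25.65
position: [574.5, 41.0, -20.4]
ee_rot: [0.029, 0.999, 0.038, 0.012]
contact_force: [-2.1, 0.0, -0.2]
gripper_width: 85.0
```

```bash
python3 -c "
from h import *
st();tilt()
save('t21.png','top',(250,130,400,310),3.3)
"
```

```text
t 25.65 case [-36.   -5.3 -20.4] w [574.5  41.  -20.4] psi_case 89.64 F [-2.1  0.  -0.2] w 85.0 j [ 0.31  0.55 -0.35 -0.11 -0.62 -1.86]
toolz [ 0.027  0.075 -0.997]
```

View pics/t21.png

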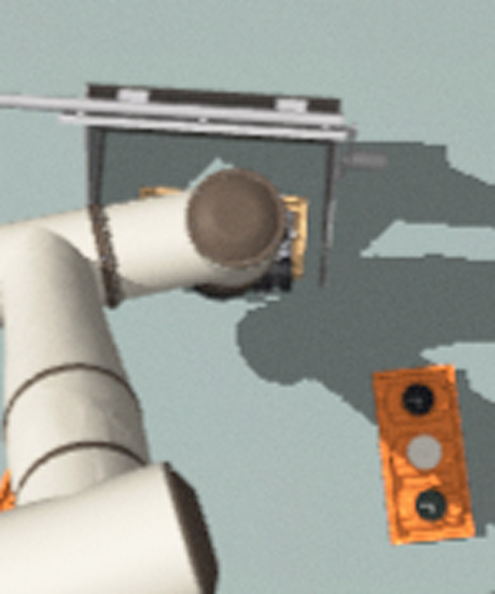

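```bash
python3 -c "
from h import *
for z in (330,400,450,500): print(z,w2c(bp('top',321.2,180.9,z)).round(0), w2c(bp('top',321.2,265/3.3+130,z)).round(0))
plan([(-90,-5,-15,90),(-100,-8,40,180)],25)
"
```

```text
330 [  1. -31. 330.] [-81. -36. 330.]
400 [-17. -33. 400.] [-94. -38. 400.]
450 [-29. -34. 450.] [-104.  -39.  450.]
500 [-42. -35. 500.] [-114.  -40.  500.]
[0.0179, 0.0001, -0.0022, -0.1, 0.0179, 0.0002, -0.0022, -0.1, 0.0179, 0.0002, -0.0022, -0.1, 0.0007, 0.0001, -0.0046, -7.5, 0.0007, 0.0002, -0.0046, -7.5]
[0.0007, 0.0003, -0.0046, -7.5, 0.0006, 0.0004, -0.0046, -7.5, 0.0006, 0.0005, -0.0046, -7.5, 0.0005, 0.0005, -0.0046, -7.5, 0.0004, 0.0006, -0.0046, -7.5]
[0.0004, 0.0006, -0.0046, -7.5, 0.0003, 0.0007, -0.0046, -7.5, 0.0002, 0.0007, -0.0046, -7.5, 0.0001, 0.0007, -0.0046, -7.5, -0.0, 0.0007, -0.0046, -7.5]
```

Request:
{"api": "arm_command", "payload": {"commands": [0.02,0,-0.002,0,0.025,0,-0.002,0,0.025,0,-0.002,-7.5,0.001,0,-0.002,-8,0.001,0,-0.002,-8]}}

```text
clock: 26.2
position: [502.5, 44.8, -10.8]
ee_rot: [-0.183, 0.982, 0.034, 0.024]
contact_force: [1.8, -0.2, -0.1]
gripper_width: 85.1
```

Request:
{"api": "arm_command", "payload": {"commands": [0,0,0,-8,0,0,0,-8,0,0,0,-8,0,0,0,-8,0,0,0,-8]}}

```text
clock: 26.7
position: [505.0, 45.9, -7.8]
ee_rot: [-0.521, 0.852, 0.022, 0.039]
contact_force: [-0.3, -0.5, -0.3]
gripper_width: 85.7
```

```bash
python3 -c "
from h import *
st();tilt()
save('t22.png','top',(250,130,400,310),3.3)
for r in arm.place_of('top','tray_mid'): print(r['confidence'],w2c(w('top',r['centre'])).round(1))
for u,v in [(307,200),(140,190),(303,275)]: print(w2c(bp('top',u/3.3+250,v/3.3+130,24)).round(1))
"
```

```text
t 26.7 case [-105.7   -4.    -7.8] w [505.   45.9  -7.8] psi_case 155.86 F [-0.3 -0.5 -0.3] w 85.7 j [ 0.37  0.44 -0.53 -0.11 -0.53 -0.75]
toolz [ 0.044  0.079 -0.996]
0.92 [15.3 -6.6 10.3]
0.79 [-292.8  158.3   16.2]
0.66 [-198.5 -231.5    9.9]
[ 49.5 -97.7  24. ]
[49.4 72.3 24. ]
[-28.2 -98.   24. ]
```

View pics/t22.png

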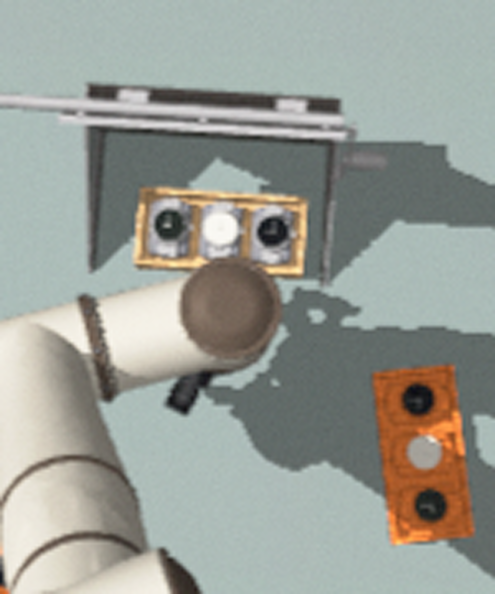

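```bash
python3 -c "
from h import *
plan([(-104,-12,-26,180)],25,6)
"
```

```text
[0.0016, -0.001, 0.0035, -4.9, 0.0017, -0.0008, 0.0035, -4.9, 0.0018, -0.0007, 0.0035, -4.9, 0.0018, -0.0005, 0.0035, -4.9, 0.0019, -0.0004, 0.0035, -4.9]
```

Request:
{"api": "arm_command", "payload": {"commands": [0.002,-0.001,0.004,-4.9,0.002,-0.001,0.004,-4.9,0.002,-0.001,0.004,-4.9,0.002,0,0.004,-4.9,0.002,0,0.004,-4.9]}}

```text
clock: 27.3
position: [508.2, 37.7, -27.3]
ee_rot: [-0.688, 0.724, 0.012, 0.046]
contact_force: [0.3, 0.4, 0.3]
gripper_width: 86.0
```

```bash
python3 -c "
from h import *
st();tilt()
plan([(-82,-12,-26,180),(-23,-12,-26,180)],12,6)
save('s22.png','scene',(230,120,450,320),3)
"
```

```text
t 27.3 case [-102.1  -12.   -27.3] w [508.2  37.7 -27.3] psi_case 179.89 F [0.3 0.4 0.3] w 86.0 j [ 0.35  0.48 -0.54 -0.13 -0.48 -0.29]
toolz [ 0.051  0.081 -0.995]
[-0.0001, -0.0101, -0.0002, -0.1, -0.0, -0.0101, -0.0002, -0.1, 0.0, -0.0118, 0.0006, -0.0, 0.0, -0.0118, 0.0006, -0.0, 0.0, -0.0118, 0.0006, -0.0]
[0.0, -0.0118, 0.0006, -0.0, 0.0, -0.0118, 0.0006, -0.0]
```

View pics/s22.png

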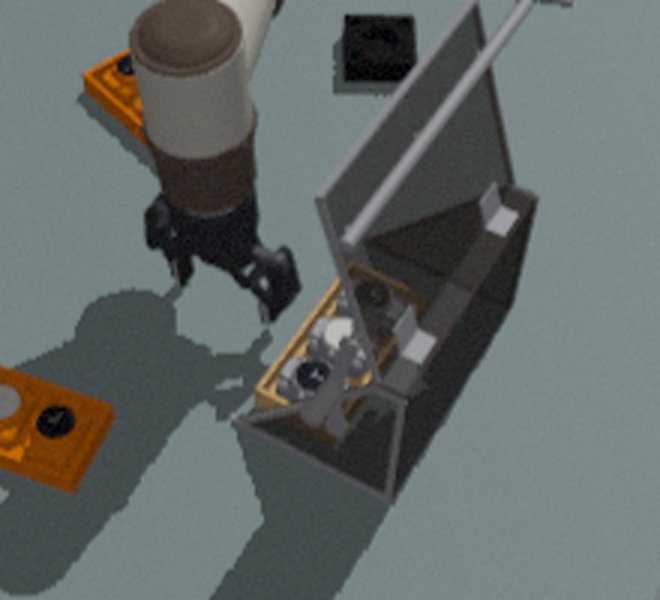

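Request:
{"api": "arm_command", "payload": {"commands": [0,-0.01,0,0,0,-0.01,0,0,0,-0.01,0,0,0,-0.01,0.001,0,0,-0.01,0.001,0]}}

```text
clock: 27.85
position: [558.8, 34.2, -26.4]
ee_rot: [-0.685, 0.727, 0.014, 0.044]
contact_force: [-8.2, 0.1, 11.1]
gripper_width: 85.3
```

```bash
python3 -c "
from h import *
st();tilt()
save('s23.png','scene',(230,120,450,320),3)
save('t23.png','top',(250,130,400,310),3.3)
for r in arm.place_of('top','tray_mid')[:3]: print(r['confidence'],w2c(w('top',r['centre'])).round(1))
"
```

```text
t 27.85 case [-51.5 -13.  -26.4] w [558.8  34.2 -26.4] psi_case 179.43 F [-8.2  0.1 11.1] w 85.3 j [ 0.31  0.54 -0.41 -0.12 -0.56 -0.27]
toolz [ 0.045  0.08  -0.996]
0.79 [-199.  -230.6   12.3]
0.73 [46.1 -6.9 10.9]
0.39 [-293.9  153.5   11.8]
```

View pics/s23.png

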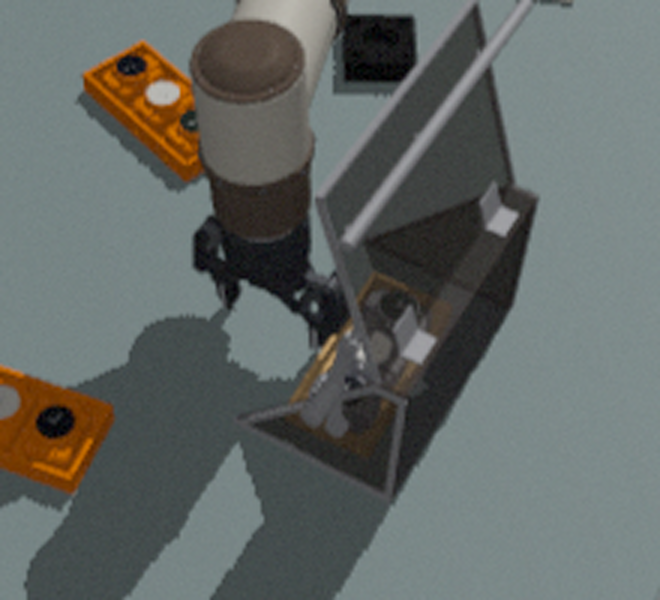

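View pics/t23.png

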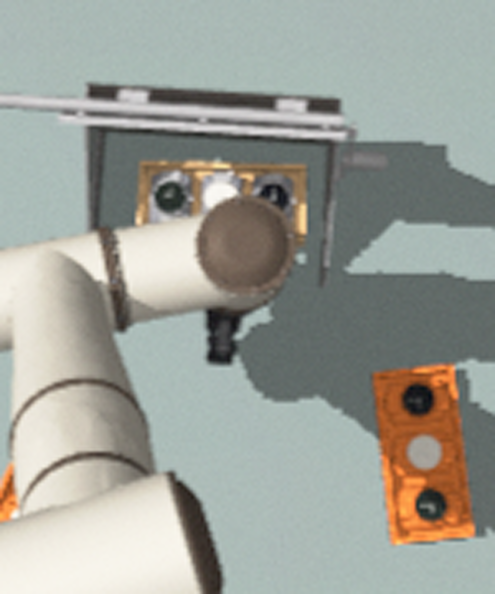

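Request:
{"api": "arm_command", "payload": {"commands": [0,-0.008,-0.001,0,0,-0.008,-0.001,0,0,-0.006,0,0,0,0,0,0,0,0,0,0]}}

```text
clock: 28.5
position: [583.7, 32.6, -24.6]
ee_rot: [-0.684, 0.728, 0.013, 0.044]
contact_force: [-2.1, 0.2, 1.0]
gripper_width: 85.3
```

```bash
python3 -c "
from h import *
st();tilt()
save('s24.png','scene',(280,150,420,290),4)
save('t24.png','top',(250,130,400,310),3.3)
for r in arm.place_of('top','tray_mid')[:3]: print(r['confidence'],w2c(w('top',r['centre'])).round(1))
for r in arm.place_of('scene','tray_mid')[:3]: print(r['confidence'],w2c(w('scene',r['centre'])).round(1))
"
```

```text
t 28.5 case [-26.4 -13.3 -24.6] w [583.7  32.6 -24.6] psi_case 179.33 F [-2.1  0.2  1. ] w 85.3 j [ 0.3   0.56 -0.35 -0.11 -0.6  -0.27]
toolz [ 0.046  0.08  -0.996]
0.87 [67.1 -6.9 12.2]
0.68 [-198.1 -229.1   10.4]
0.51 [-295.1  154.    15.7]
0.92 [-198.7 -219.9   13.5]
0.82 [-289.6  159.5   12.2]
0.63 [66.1 -5.8 13.5]
```

View pics/s24.png

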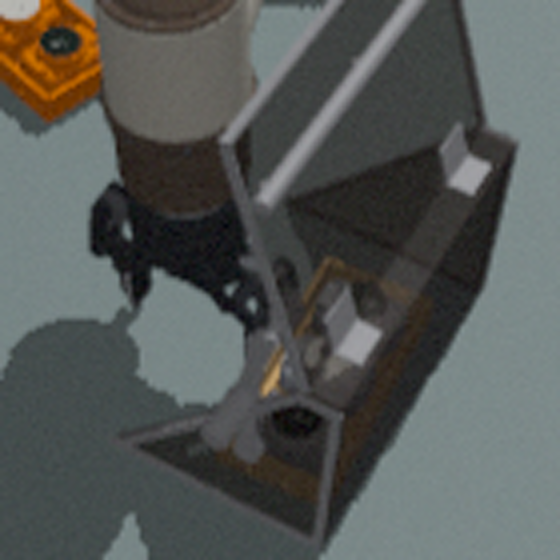

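View pics/t24.png

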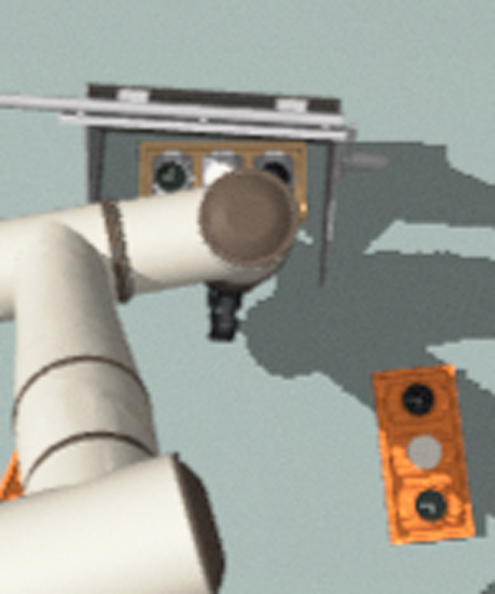

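Request:
{"api": "arm_command", "payload": {"commands": [0,-0.005,0,0,0,-0.005,0,0,0,-0.005,0,0,0,-0.005,0,0,0,0,0,0]}}

```text
clock: 29.2
position: [588.6, 32.4, -22.7]
ee_rot: [-0.686, 0.727, 0.024, 0.033]
contact_force: [0.3, -1.1, 0.5]
gripper_width: 85.4
```

```bash
python3 -c "
from h import *
st();tilt()
save('t25.png','top',(250,130,400,310),3.3)
for r in arm.place_of('top','tray_mid')[:3]: print(r['confidence'],w2c(w('top',r['centre'])).round(1))
"
```

```text
t 29.2 case [-21.5 -13.2 -22.7] w [588.6  32.4 -22.7] psi_case 179.57 F [ 0.3 -1.1  0.5] w 85.4 j [ 0.29  0.58 -0.3  -0.12 -0.66 -0.25]
toolz [ 0.015  0.079 -0.997]
0.97 [-199.3 -228.6   10. ]
0.65 [73.1 -8.1 11.8]
0.46 [-291.8  155.6   12.6]
```

Request:
{"api": "arm_command", "payload": {"commands": [0,0.02,-0.001,0,0,0.035,-0.003,0,0,0.035,-0.004,0,0,0.035,-0.01,0,0,0.03,-0.02,0]}}

```text
clock: 29.8
position: [439.6, 39.2, 10.9]
ee_rot: [-0.685, 0.727, 0.019, 0.038]
contact_force: [0.5, 0.9, 1.0]
gripper_width: 85.4
```

```bash
python3 -c "
from h import *
st();tilt()
save('t26.png','top',(250,130,400,250),5)
save('s26.png','scene',(280,130,420,290),4)
for c in ['top','scene']:
  for r in arm.place_of(c,'tray_mid')[:3]: print(c,r['confidence'],w2c(w(c,r['centre'])).round(1))
  for r in arm.place_of(c,'knob')[:2]: print(c,'knob',r['confidence'],w2c(w(c,r['centre'])).round(1))
"
```

```text
t 29.8 case [-170.7  -14.    10.9] w [439.6  39.2  10.9] psi_case 179.47 F [0.5 0.9 1. ] w 85.4 j [ 0.41  0.33 -0.66 -0.12 -0.52 -0.36]
toolz [ 0.03   0.08  -0.996]
top 0.96 [-198.6 -228.7    8.1]
top 0.76 [75.2 -6.2 11.9]
top 0.61 [-292.8  155.4   13.1]
top knob 0.48 [  66.1 -151.8  143.6]
scene 0.58 [-285.4  158.7   13. ]
scene 0.45 [71.8 -4.  14.4]
scene knob 0.67 [  66.4 -148.5  145.6]
```

View pics/t26.png

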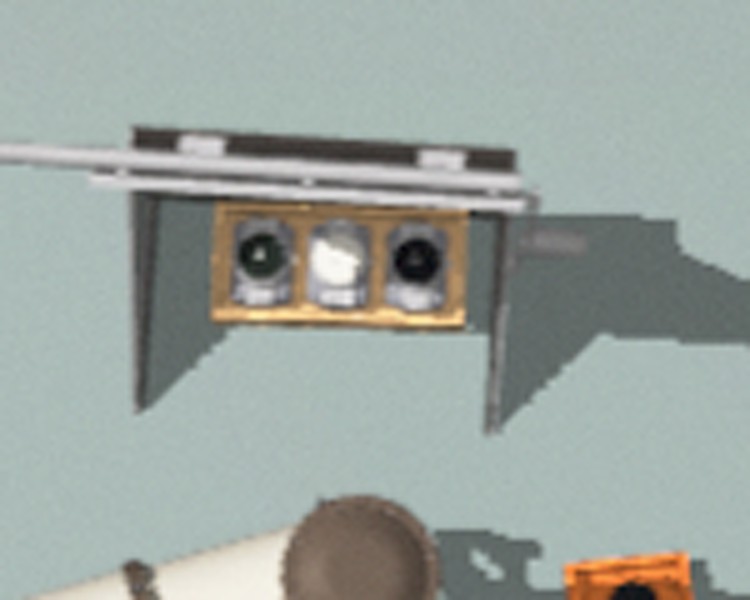

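View pics/s26.png

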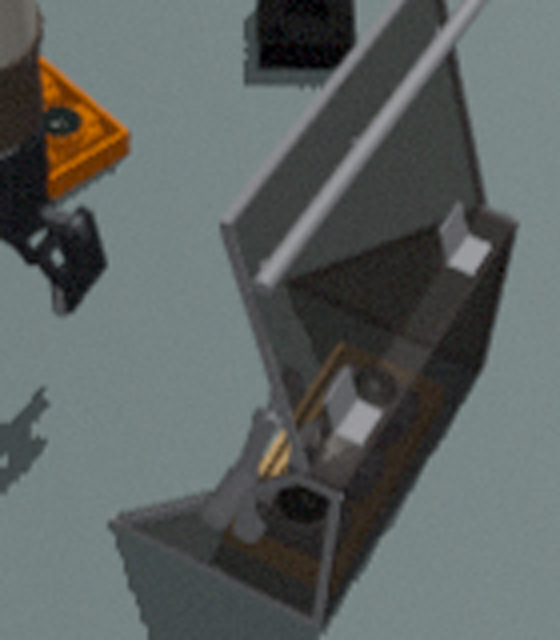

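```bash
python3 -c "
from h import *
for u,v in [(213,322),(466,327),(340,325)]: print(w2c(bp('top',u/5+250,v/5+130,24)).round(1))
for u,v in [(213,318),(466,321)]: print(w2c(bp('top',u/5+250,v/5+130,24)).round(1))
for u,v in [(138,410),(490,432)]: print(w2c(bp('top',u/5+250,v/5+130,3)).round(1))
import cv2
im=arm.get_image('top');im=cv2.cvtColor(np.asarray(im),cv2.COLOR_RGB2BGR)
cv2.imwrite('pics/t26b.png',cv2.resize(im[165:205,285:350],None,fx=12,fy=12,interpolation=cv2.INTER_NEAREST))
m=[r for r in arm.regions_of('top','tray_mid')]
for r in m[:3]:
  ys,xs=np.nonzero(r['mask']);print(r['confidence'],xs.min(),xs.max(),ys.min(),ys.max())
  if ys.max()<215:
    P=[w2c(bp('top',c,ys[xs==c].max()+.5,24)) for c in range(xs.min()+2,xs.max()-1)];P=np.array(P);print(np.polyfit(P[:,1],P[:,0],1))
"
```

```text
[26.1 70.  24. ]
[ 33.1 -99.2  24. ]
[ 29.3 -14.9  24. ]
[28.8 70.2 24. ]
[ 37.2 -99.   24. ]
[-32.9 117.6   3. ]
[ -33.4 -119.7    3. ]
0.92 292 343 171 197
[-2.64511785e-02  2.65230905e+01]
0.9 364 392 240 293
0.49 238 252 284 313
```

View pics/t26b.png

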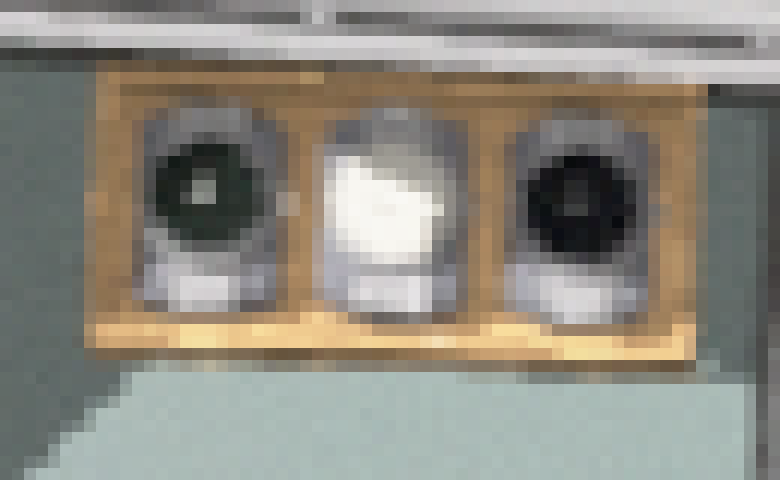

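The tray's near edge is about 0.03 to 0.04 rad off square: the left end is at x 26 to 29 and the right at 33 to 37. I'll push its left part home.

```bash
python3 -c "
from h import *
st()
plan([(-75,45,-25,180)],30)
"
```

```text
t 30.2 case [-168.4  -13.6   11.1] w [441.9  39.6  11.1] psi_case 179.47 F [-0.2  0.1  0.5] w 85.3 j [ 0.41  0.34 -0.65 -0.12 -0.53 -0.36]
[-0.014, -0.023, 0.0108, -0.1, -0.014, -0.023, 0.0108, -0.1, -0.0139, -0.023, 0.0108, -0.1, -0.0139, -0.0231, 0.0108, -0.1]
```

Request:
{"api": "arm_command", "payload": {"commands": [-0.014,-0.023,0.01,0,-0.014,-0.023,0.01,0,-0.014,-0.023,0.01,0,-0.014,-0.02,0.008,0,0,0,0,0]}}

```text
clock: 30.7
position: [541.7, 93.8, -24.6]
ee_rot: [-0.684, 0.728, 0.018, 0.038]
contact_force: [-0.8, 0.8, 0.7]
gripper_width: 85.2
```

```bash
python3 -c "
from h import *
st();tilt()
plan([(-35,45,-25,180)],15)
"
```

```text
t 30.7 case [-71.5  45.7 -24.6] w [541.7  93.8 -24.6] psi_case 179.28 F [-0.8  0.8  0.7] w 85.2 j [ 0.43  0.52 -0.43 -0.11 -0.56 -0.4 ]
toolz [ 0.03   0.079 -0.996]
[0.0001, -0.0122, 0.0004, -0.2, 0.0002, -0.0122, 0.0004, -0.2, 0.0002, -0.0122, 0.0004, -0.2]
```

Request:
{"api": "arm_command", "payload": {"commands": [0,-0.014,0,0,0,-0.014,0,0,0,-0.012,0,0,0,-0.006,0,0,0,-0.006,0,0]}}

```text
clock: 31.2
position: [592.9, 88.4, -28.5]
ee_rot: [-0.683, 0.729, 0.021, 0.034]
contact_force: [-1.9, 0.2, 0.7]
gripper_width: 85.3
```

```bash
python3 -c "
from h import *
st();tilt()
"
```

```text
t 31.2 case [-20.2  42.9 -28.5] w [592.9  88.4 -28.5] psi_case 179.15 F [-1.9  0.2  0.7] w 85.3 j [ 0.38  0.59 -0.3  -0.11 -0.64 -0.36]
toolz [ 0.021  0.076 -0.997]
```

Request:
{"api": "arm_command", "payload": {"commands": [0,-0.005,0,0,0,-0.005,0,0,0,0,0,0,0,0.01,0,0,0,0.03,-0.002,0]}}

```text
clock: 31.7
position: [553.5, 88.5, -28.5]
ee_rot: [-0.682, 0.73, 0.027, 0.025]
contact_force: [-0.2, 0.7, 0.3]
gripper_width: 85.6
```

```bash
python3 -c "
from h import *
st();tilt()
plan([(-130,-30,100,180)],40)
"
```

```text
t 31.7 case [-59.5  41.  -28.5] w [553.5  88.5 -28.5] psi_case 179.02 F [-0.2  0.7  0.3] w 85.6 j [ 0.41  0.55 -0.38 -0.12 -0.61 -0.38]
toolz [ 0.     0.073 -0.997]
[0.0125, 0.014, -0.0266, -0.2, 0.0125, 0.014, -0.0266, -0.2, 0.0124, 0.0141, -0.0266, -0.2, 0.0124, 0.0141, -0.0266, -0.2, 0.0123, 0.0141, -0.0266, -0.2]
```

Request:
{"api": "arm_command", "payload": {"commands": [0.012,0.014,-0.027,0,0.012,0.014,-0.027,0,0.012,0.014,-0.027,0,0.012,0.014,-0.027,0,0.012,0.014,-0.027,0]}}

```text
clock: 32.2
position: [469.7, 21.8, 102.1]
ee_rot: [-0.683, 0.73, 0.029, 0.02]
contact_force: [0.7, 0.3, 0.0]
gripper_width: 85.5
```

```bash
python3 -c "
from h import *
st();tilt()
plan([(-70,-203,110,90),(10,-203,92,90)],40)
im=arm.get_image('top');im=cv2.cvtColor(np.asarray(im),cv2.COLOR_RGB2BGR)
cv2.imwrite('pics/t27.png',cv2.resize(im[150:215,270:370],None,fx=8,fy=8,interpolation=cv2.INTER_NEAREST))
for r in arm.regions_of('top','tray_mid')[:3]:
  ys,xs=np.nonzero(r['mask'])
  if ys.max()<215:
    P=[w2c(bp('top',c,ys[xs==c].max()+.5,24)) for c in range(xs.min()+2,xs.max()-1)];P=np.array(P);print(np.polyfit(P[:,1],P[:,0],1))
for r in arm.place_of('top','tray_mid')[:3]: print(r['confidence'],w2c(w('top',r['centre'])).round(1))
"
```

```text
t 32.2 case [-139.7  -29.9  102.1] w [469.7  21.8 102.1] psi_case 179.13 F [0.7 0.3 0. ] w 85.5 j [ 0.34  0.24 -0.47 -0.09 -0.85 -0.35]
toolz [-0.009  0.07  -0.998]
[0.0142, -0.006, -0.0017, 7.4, 0.0133, -0.0078, -0.0017, 7.4, 0.0122, -0.0095, -0.0017, 7.4, 0.0109, -0.011, -0.0017, 7.4, 0.0094, -0.0123, -0.0017, 7.4]
[0.0077, -0.0134, -0.0017, 7.4, 0.0059, -0.0143, -0.0017, 7.4, 0.004, -0.0149, -0.0017, 7.4, 0.0021, -0.0153, -0.0017, 7.4, 0.0001, -0.0155, -0.0017, 7.4]
[-0.0019, -0.0153, -0.0017, 7.4, -0.0039, -0.015, -0.0017, 7.4, -0.0267, -0.0004, 0.0056, -0.0, -0.0267, -0.0004, 0.0056, -0.0, -0.0267, -0.0004, 0.0056, -0.0]
[-7.64562337e-03  3.01288410e+01]
0.89 [77.1 -8.6 12. ]
0.78 [-292.2  153.6   17. ]
0.55 [-196.7 -231.    11.3]
```

View pics/t27.png

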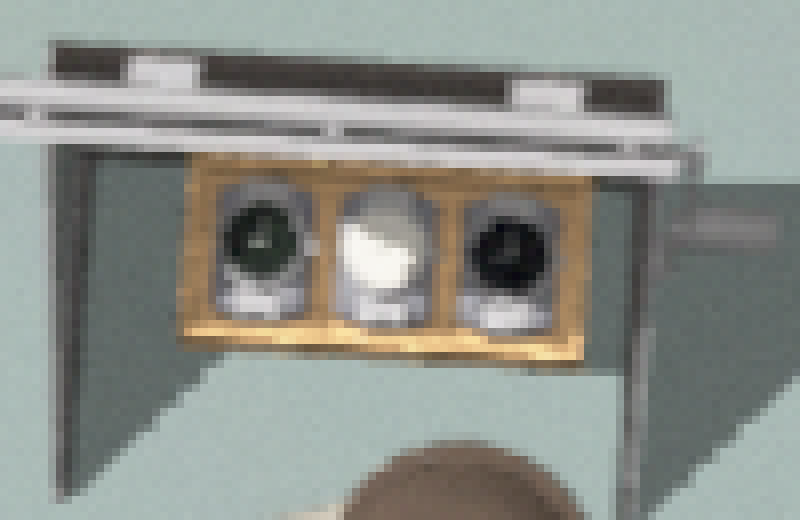

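The tray is now square (slope -0.008) and against the back. Next I'll move to the knob.

Request:
{"api": "arm_command", "payload": {"commands": [0.014,-0.006,-0.002,7.4,0.013,-0.008,-0.002,7.4,0.012,-0.01,-0.002,7.4,0.011,-0.011,-0.002,7.4,0.009,-0.012,-0.002,7.4]}}

```text
clock: 32.85
position: [495.5, -50.5, 103.6]
ee_rot: [-0.405, 0.913, 0.035, 0.011]
contact_force: [-0.4, 0.2, -1.1]
gripper_width: 85.4
```

Request:
{"api": "arm_command", "payload": {"commands": [0.008,-0.013,-0.002,7.4,0.006,-0.014,-0.002,7.4,0.004,-0.015,-0.002,7.4,0.002,-0.015,-0.002,7.4,0,-0.015,-0.002,7.4]}}

```text
clock: 33.35
position: [517.2, -125.1, 100.9]
ee_rot: [-0.081, 0.996, 0.037, -0.006]
contact_force: [-0.5, -0.0, 0.9]
gripper_width: 85.3
```

```bash
python3 -c "
from h import *
st();tilt()
plan([(-60,-206,100,90),(10,-204,92,90)],30)
"
```

```text
t 33.35 case [ -84.8 -174.1  100.9] w [ 517.2 -125.1  100.9] psi_case 102.22 F [-0.5 -0.   0.9] w 85.3 j [ 0.02  0.35 -0.31 -0.09 -0.93 -1.37]
toolz [-0.018  0.072 -0.997]
[-0.0087, -0.0182, -0.001, 6.1, -0.0106, -0.0171, -0.001, 6.1, -0.0234, 0.0005, 0.0022, -0.0, -0.0234, 0.0005, 0.0022, -0.0, -0.0234, 0.0005, 0.0022, -0.0]
```

Request:
{"api": "arm_command", "payload": {"commands": [-0.009,-0.018,-0.001,6.1,-0.011,-0.017,-0.001,6.1,-0.021,0,0.002,0,-0.021,0,0.002,0,-0.021,0,0.002,0]}}

```text
clock: 33.85
position: [603.3, -162.9, 84.3]
ee_rot: [0.033, 0.999, 0.037, -0.015]
contact_force: [0.5, 0.3, -0.0]
gripper_width: 85.6
```

```bash
python3 -c "
from h import *
st();tilt()
save('w28.png','wrist')
save('s28.png','scene',(250,120,420,310),3.1)
save('t28.png','top',(310,140,410,240),5)
for c in ['top','scene','wrist']:
  for r in arm.place_of(c,'knob')[:2]: print(c,'knob',r['confidence'],w2c(w(c,r['centre'])).round(1))
"
```

```text
t 33.85 case [   3.1 -207.5   84.3] w [ 603.3 -162.9   84.3] psi_case 89.08 F [ 0.5  0.3 -0. ] w 85.6 j [-0.04  0.51 -0.08 -0.09 -1.01 -1.55]
toolz [-0.027  0.074 -0.997]
scene knob 0.56 [  64.7 -150.4  146.2]
```

View pics/s28.png

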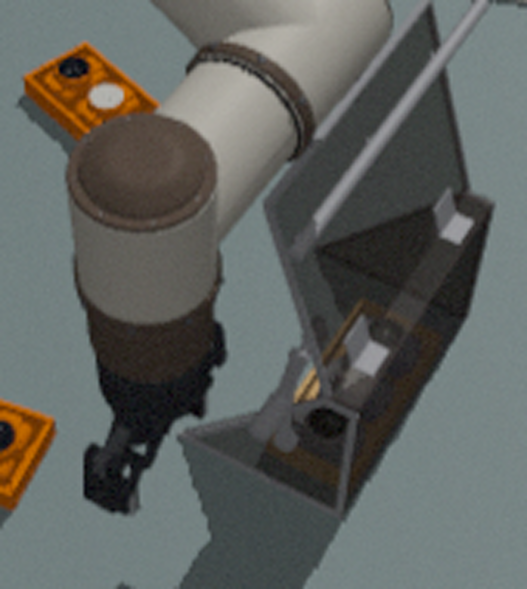

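View pics/w28.png

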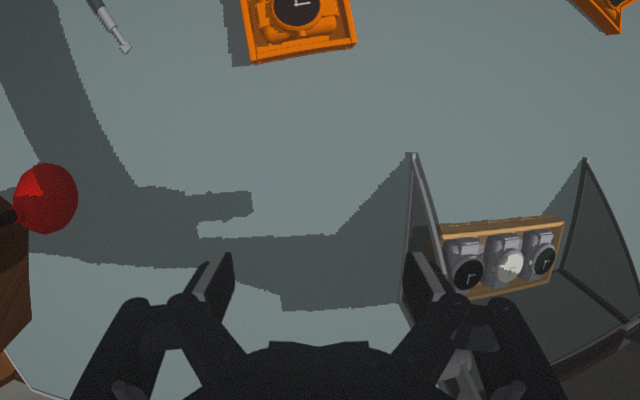

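View pics/t28.png

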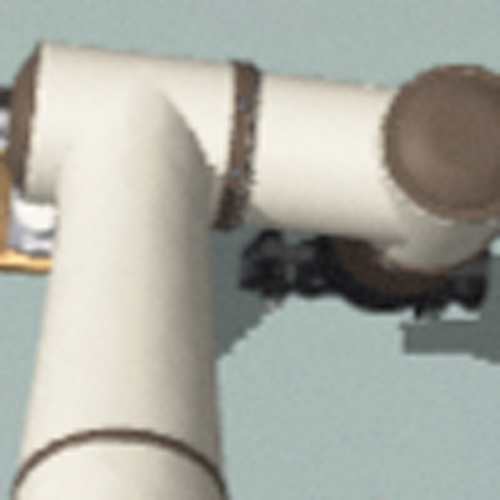

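```bash
python3 -c "
from h import *
st()
plan([(36,-211,90,90)],12)
"
```

```text
t 34.15 case [   1.8 -207.3   85.5] w [ 602.  -162.7   85.5] psi_case 89.12 F [-0.9  0.4  0.4] w 85.1 j [-0.04  0.51 -0.08 -0.09 -1.01 -1.54]
[-0.0114, -0.0009, -0.0019, -0.3, -0.0113, -0.001, -0.0019, -0.3, -0.0113, -0.0011, -0.0019, -0.3]
```

Request:
{"api": "arm_command", "payload": {"commands": [-0.011,-0.001,-0.002,-0.3,-0.011,-0.001,-0.002,-0.3,-0.01,-0.001,-0.002,-0.3,-0.004,0,0,0,-0.004,0,0,0]}}

```text
clock: 34.65
position: [644.4, -168.7, 92.2]
ee_rot: [0.024, 0.999, 0.037, -0.013]
contact_force: [-1.4, 0.4, -2.0]
gripper_width: 85.1
```

```bash
python3 -c "
from h import *
st();tilt()
save('s29.png','scene',(250,120,420,310),3.1)
"
```

```text
t 34.65 case [  44.4 -211.2   92.2] w [ 644.4 -168.7   92.2] psi_case 90.13 F [-1.4  0.4 -2. ] w 85.1 j [-0.05  0.57  0.04 -0.08 -1.07 -1.53]
toolz [-0.024  0.074 -0.997]
```

View pics/s29.png

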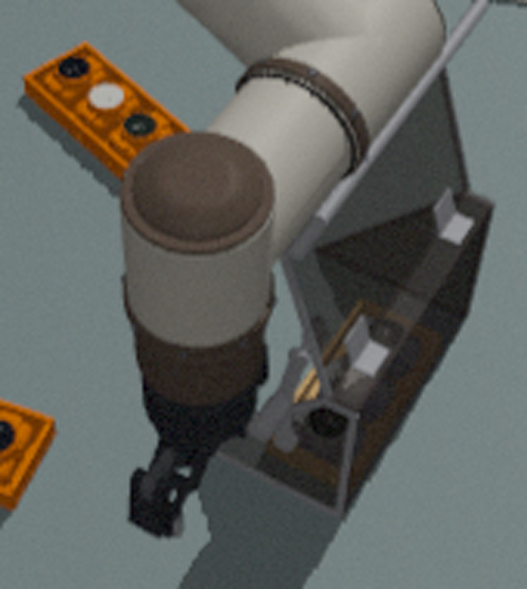

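Request:
{"api": "arm_command", "payload": {"commands": [-0.006,0,0,0,-0.006,0,0,0,-0.006,0,0,0,-0.006,0,0,0,0,0,0,0]}}

```text
clock: 35.2
position: [662.4, -169.5, 87.2]
ee_rot: [0.024, 0.999, 0.038, -0.023]
contact_force: [-0.3, -0.7, -0.2]
gripper_width: 85.3
```

```bash
python3 -c "
from h import *
st();tilt()
save('s30.png','scene',(250,120,420,310),3.1)
"
```

```text
t 35.2 case [  62.5 -211.    87.2] w [ 662.4 -169.5   87.2] psi_case 90.13 F [-0.3 -0.7 -0.2] w 85.3 j [-0.05  0.61  0.1  -0.08 -1.11 -1.53]
toolz [-0.044  0.076 -0.996]
```

View pics/s30.png

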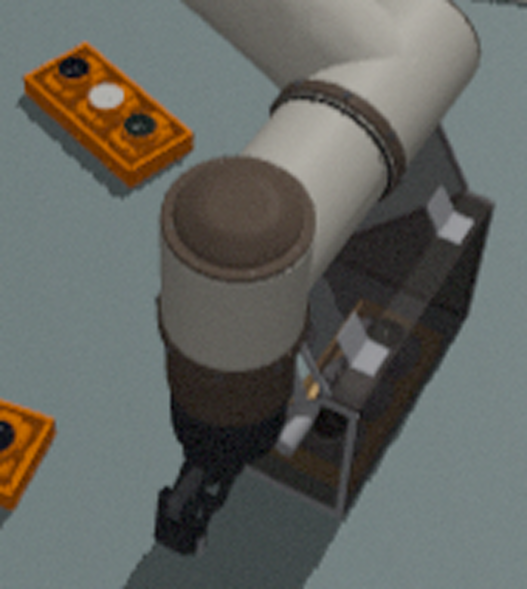

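Request:
{"api": "arm_command", "payload": {"commands": [0,-0.015,0,0,0,-0.02,0,0,0,-0.02,0,0,0,-0.01,0,0,0,0,0,0]}}

```text
clock: 35.75
position: [663.3, -241.7, 84.4]
ee_rot: [0.024, 0.999, 0.036, -0.017]
contact_force: [-0.3, -0.3, 0.4]
gripper_width: 85.6
```

```bash
python3 -c "
from h import *
st();tilt()
save('s31.png','scene',(250,120,420,310),3.1)
"
```

```text
t 35.75 case [  67.1 -283.1   84.4] w [ 663.3 -241.7   84.4] psi_case 90.06 F [-0.3 -0.3  0.4] w 85.6 j [-0.15  0.64  0.16 -0.08 -1.13 -1.43]
toolz [-0.033  0.074 -0.997]
```

View pics/s31.png

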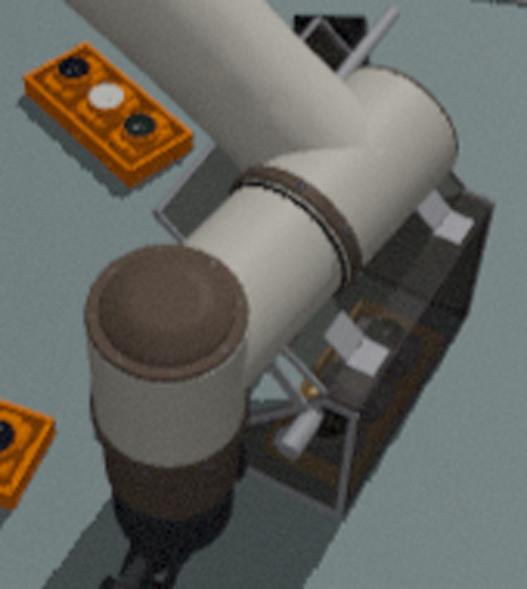

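Request:
{"api": "arm_command", "payload": {"commands": [0.01,-0.02,0,0,0.02,-0.02,0,0,0.02,-0.01,0,0,0.02,0,0,0,0.02,0,0,0]}}

```text
clock: 36.3
position: [570.9, -287.1, 83.3]
ee_rot: [0.023, 0.999, 0.036, -0.016]
contact_force: [0.2, -0.4, -0.4]
gripper_width: 85.5
```

Request:
{"api": "arm_command", "payload": {"commands": [0.03,0,-0.01,0,0.03,0,-0.01,0,0.03,0,-0.01,0,0.03,0,-0.01,0,0.03,0,-0.01,0]}}

```text
clock: 36.8
position: [417.6, -281.9, 138.8]
ee_rot: [0.021, 0.999, 0.037, -0.017]
contact_force: [0.3, 0.0, 1.0]
gripper_width: 85.1
```

Request:
{"api": "arm_command", "payload": {"commands": [0,0,0,0,0,0,0,0,0,0,0,0,0,0,0,0,0,0,0,0]}}

```text
clock: 37.3
position: [417.6, -281.1, 141.2]
ee_rot: [0.021, 0.999, 0.036, -0.014]
contact_force: [0.4, 0.1, -0.4]
gripper_width: 85.5
```

Request:
{"api": "arm_command", "payload": {"commands": [0,0,0,0,0,0,0,0,0,0,0,0,0,0,0,0,0,0,0,0]}}

```text
clock: 37.8
position: [418.4, -280.9, 139.6]
ee_rot: [0.021, 0.999, 0.037, -0.015]
contact_force: [0.6, 0.4, -0.3]
gripper_width: 85.2
```

Request:
{"api": "arm_command", "payload": {"commands": [0,0,0,0,0,0,0,0,0,0,0,0,0,0,0,0,0,0,0,0]}}

```text
clock: 38.3
position: [418.3, -280.9, 139.8]
ee_rot: [0.021, 0.999, 0.037, -0.015]
contact_force: [1.2, -1.1, -0.5]
gripper_width: 85.3
```

```bash
python3 -c "
from h import *
st();tilt()
save('s32.png','scene')
save('t32.png','top')
for c in ['top','scene']:
  for t in ['knob','pull','tray_mid','bench_block','bulb_blower','spring_bar_tool']:
    for r in arm.place_of(c,t)[:3]: print(c,t,round(r['confidence'],2),w(c,r['centre']).round(1),w2c(w(c,r['centre'])).round(1))
"
```

```text
t 38.3 case [-175.5 -334.9  139.8] w [ 418.3 -280.9  139.8] psi_case 90.5 F [ 1.2 -1.1 -0.5] w 85.3 j [-0.31  0.28 -0.31 -0.07 -1.03 -1.26]
toolz [-0.029  0.074 -0.997]
top knob 0.52 [ 719.5 -114.9  119.8] [ 116.7 -153.6  119.8]
top pull 0.93 [606.8 195.5  49.8] [-11.8 150.6  49.8]
top tray_mid 0.67 [326.6 213.   14. ] [-292.4  153.7   14. ]
top bench_block 0.86 [485.7 401.7  -2.7] [-143.2  350.3   -2.7]
top bulb_blower 0.64 [ 574.1 -419.5    2.3] [ -12.9 -465.3    2.3]
top spring_bar_tool 0.39 [ 400.9 -345.1   -2. ] [-189.7 -399.9   -2. ]
scene knob 0.75 [ 721.6 -110.9  118.7] [ 118.7 -149.5  118.7]
scene knob 0.59 [484.5 405.7   2.1] [-144.7  354.3    2.1]
scene pull 0.74 [610.3 196.7  47.6] [ -8.3 152.   47.6]
scene tray_mid 0.83 [333.3 219.3  10.6] [-286.1  160.4   10.6]
scene tray_mid 0.62 [ 403.7 -167.4   15.9] [-195.9 -222.2   15.9]
scene bench_block 0.73 [485.4 403.3  -1.6] [-143.6  351.8   -1.6]
scene bulb_blower 0.8 [ 577.3 -419.6    5. ] [  -9.6 -465.3    5. ]
scene spring_bar_tool 0.67 [ 397.5 -352.     2.7] [-192.6 -406.9    2.7]
```

View pics/s32.png

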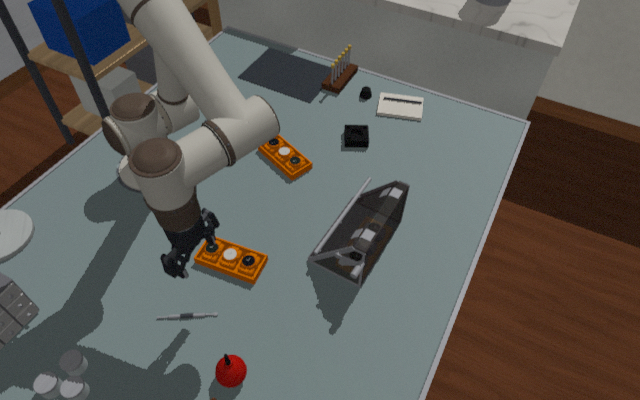

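View pics/t32.png

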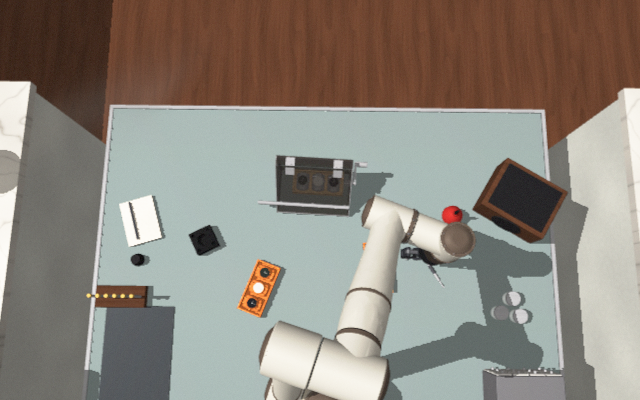

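The door is shut: the pull is back at (-12,151,50) and the knob is folded at (117,-154,120). The tray shows through the smoked door at top px (320,182), and the bystanders are where they started. The arm is clear, so I'm handing in.

```bash
python3 -c "
from h import *
print(arm.job_done()); st()
"
```

```text
the job is handed in; nothing more can be done
None
the job is handed in; nothing more can be done
```

The tray of watches is in the case against the back panel, the door is shut, and the job was handed in at about 38 s.

- **Door up:** I lifted it by the free rail end until the stay locked. With the gripper off, the pull stayed at case (63, 152, 292), which is the locked position.
- **Tray in:** I pushed it along the desk to the back panel. A second push on its left side squared it. After that the networks put its centre at x 77, against a nominal 75 (good to about 4 mm), and the near edge was within about 0.01 rad of the case.
- **Door down:** I pushed the knob to unlock the stay, and the door sank shut by itself.

**Last checks:** The pull read (-12, 151, 50) and the knob (117, -154, 120), both as when shut. The tray is visible through the smoked door, but the networks did not report it there, so its final position is from before the door closed. The bench block, blower and left orange tray had not moved by more than the measuring error, in both cameras. The arm hid the right orange tray and part of the spring bar tool from the top camera. The scene camera showed both about where they were (tray within 4 mm). Contact forces were near zero.

**What went wrong along the way:**
- **Grip:** The first two grips on the rail slipped off. On the second, the door lifted partway (about 0.4 rad or more) and fell shut again. The real fingertips appeared to sit about 24 mm (shut) to 37 mm (open) behind the reported TCP, so I gripped deeper.
- **Tool tilt:** Pushing under load tilted the tool by about 9°. I corrected it by pressing and dragging the open fingers on clear desk, at up to about 21 N upward.

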